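# Push the vial tote up the loading ramp and over its lip

## Task

Draw the slide bolt of the loading ramp fully open, then push the vial tote from the landing up the ramp, over the steel lip, until its rear edge drops behind the lip and it sits flat on the deck between lip and end stop. Slide the tote, never lift it; push gently, never with more than 15 N, even against the end stop, whose place changes and has to be felt for. Leave the bolt open and the glassware and other things around where they are, and let go of everything.

Things in the scene. Friction and masses are not known exactly. Their poses are not given: they have to be found in the camera images.
- ramp: Fixed loading ramp. Origin on the bench (z = 0), on the centre line below the kink where the level landing meets the slope; x points up the ramp (level), y to its left. Landing: white plate, top 12 mm above the bench, x from -145 to 0 mm, 150 wide; two funnel guides on it, 18 mm high, narrow from about 115 mm apart (inside) to 95 at the kink.
- deck (a point): Point on the kink line at mid-width, 12 mm above the bench. Its x axis points up along the deck, y to the ramp's left, z square to the deck. The aluminium deck rises from here at 15 degrees, 220 mm long, between white guides 95 mm apart (inside) and 16 mm high above the deck.
- lip_zone (a point): Point on the deck 75 mm up from the kink. A steel carriage is clamped on the deck: a full-width lip (25 mm lead-in wedge rising 7 mm above the deck, then an upright face towards the ramp's top) and a rigid end stop 30 mm high, 104 mm beyond that face. The face lies anywhere within 25 mm up or down of this point, differently each time; not measured, but visible and felt in pushing.
- tote: Loose tote of capped vials, 0.28 to 0.56 kg. Slab 100 long x 90 wide x 22 mm high; on it a white vial tray 80 x 84 mm, rim 50 mm and caps 53 mm above the underside, flush with the slab's front (uphill) end. Origin at the centre of the slab's underside; x to the front, z up. Slick underside (friction about 0.2): slides back down a bare slope. Starts on the landing, up to 8 mm and 0.08 rad askew.
- tote_rear (a point): Middle of the lower rear edge of the tote's slab, 50 mm behind its origin. The slab sticks out 20 mm behind the vial tray: a ledge with an upright flat rear face, 22 mm high, the place to push (low, mid-width). Against the end stop this edge is 4 mm past the lip's upright face; it may hang on the pusher there and drops when the pusher draws back.
- tote_front (a point): Middle of the lower front edge of the tote's slab, 50 mm ahead of its origin. Sliding takes about 1 N on the landing, 2 to 4 N up the deck, up to 8 N just before it tips over the lip, then less again; against the end stop the force climbs steeply.
- bolt (a joint): Slide bolt across the ramp, in m: 0 shut (its steel bar reaches over the left guide to mid-width, 37 to 49 mm above the bench, 20 mm past the kink, in the tote's way), 0.05 fully drawn, moving to the ramp's left. Starts within 8 mm of shut. 2 N friction; stays where it is left.
- bolt_grip (a point): Middle of the bolt's upright black knob, 67 mm above the bench: round stem 16 mm thick from 49 to 85 mm above the bench, cap 22 mm wide and 4 thick on top. Under it a bearer block 32 mm high. With the bolt shut it is at ramp x = 25, y = 95 mm; it moves with the bolt.
- reagent_bottle: Bystander: amber bottle with white cap, 52 mm across and 120 mm tall; stands within 160 mm of the ramp's right side. Origin at the centre of its underside.
- beaker: Bystander: empty glass beaker, 64 mm across and 75 mm tall; stands beside the ramp's upper left end. Origin at the centre of its underside.
- jar: Bystander: low white jar, 48 mm across and 55 mm tall; stands beside the ramp's right side. Origin at the centre of its underside.
- wash_bottle: Bystander: clear plastic bottle, 64 mm across and 160 mm tall; stands on the bench well away from the ramp. Origin at the centre of its underside.
- spatula: Bystander: flat spatula with black handle, lying, well away from the ramp.
- carton: Bystander: cardboard carton 110 x 80 x 60 mm; stands on the bench well away from the ramp. Origin at the centre of its underside.
- adapter_ring: Bystander: white ring, 60 mm across and 15 mm tall; stands on the bench well away from the ramp. Origin at the centre of its underside.
Not all that is in view belongs to the job. Leave any blue, red or yellow look-alike of the tote alone.

How it is judged:
By the outcome, as a careful person would: the job done as asked, in the order asked, and still so for the second after the job is handed in, with the robot touching nothing.
It also fails if it takes over 70 s, if anything falls off the work surface, if the arm or the gripper's body presses on something with over 40 N, if the wrist force passes 120 N, or if a joint passes its speed limit or range.

## Robot

A 6-joint arm with a two-finger parallel gripper is mounted at the origin on the work surface. World frame = base frame: x ahead of the robot, y to its left, z up, the work surface at z = 0. Lengths are in m, angles in rad, forces in N, time in s.
With the tool pointing down it reaches from about 0.375 to 0.9 m from the base axis. Payload 3.1 kg.
Tool frame: the origin (TCP) lies on the centre line of the jaws, within the pads' length; the fingertips stand 22 mm ahead of it and the grasp point (between the pads) lies 3 mm ahead of it; x points along the fingers, z is the direction in which the jaws open and shut, and the axes are right-handed (so a half turn about x gives the same grasp; the last joint's range is limited). The gripper opens to 87 mm and grips with 3 to 60 N. Pads are 19 mm wide; open, the fingers measure 117 mm over their backs; the gripper's body (75 mm by 190 mm) begins 51 mm behind the grasp point.
Start: joints at [-1.296, 0.527, 1.433, -0, 1.181, -0.178], TCP at [0.273, -0.562, 0.245] pointing down, gripper open.
Joint ranges: [-3.08, 3.08], [-0.75, 2.2], [0.22, 2.44], [-1.43, 4.57], [0, 2.65], [-2.85, 2.85]. Speed limits (rad/s): [2.79, 2.79, 3.14, 3.14, 3.14, 3.14].

## Interface

Orientations are given as a unit quaternion [w, x, y, z].
In Python, from station import bot gives the robot as it stands.
- The arm moves only by the tool arm_command, never from a script. Its argument "steps" is a list of rows, each an object of numbers: "dx", "dy", "dz": the shift along the tool's x, y, z in mm; "wx", "wy", "wz": the turn, a rotation vector about the tool's x, y, z in rad; "hand": the opening, from 0 (shut) to 1 (fully open). In form: [{"dx": .., "dy": .., "dz": .., "wx": .., "wy": .., "wz": .., "hand": ..}, ...]. A call has 1 to 5 rows; each row is the pose to reach, as a shift and turn from the pose measured when the call began, along the tool's axes at that moment; what a row does not reach only later rows make up. A row lasts 1/10 s, in which the tool goes at most 50 mm and 8.59 degrees, less where a joint would pass 70% of its speed; a pose out of reach is approached as far as the arm can. A call with a gripper value outside its range is refused whole. The fingers move at their own pace and stop on an object; "grip_force" is the grip in N (left out, the last holds). Time passes only in rows, so rows that repeat a pose let the fingers close. It gives the time, the measured TCP pose, the force and the opening at its end, in the units of the state.
- bot.get_state(): the state, without advancing time (a new reading comes with each control period).
- bot.snapshot(name): name is "scene" or "side" or "wrist"; returns a dict with "frame" (480x640x3 uint8, red, green, blue), "range_z" (480x640 float32, m along the optical axis (not along the pixel's ray), 0 where there is no reading), "fx", "fy", "cx", "cy" (pixels), "R" (3x3) and "t" (3): a world point X has camera coordinates R X + t. Camera axes: x right, y down, z forward; pixel columns grow to the right and rows downward; lengths in m; the calibration is good to about 2 mm. A picture is of the moment at which its call begins.
- bot.job_done(): hands the job in, once; it reports no verdict.
The state is a dict: "time": time; "joints": joint angles; "joint_vel": joint speeds; "joint_torque": joint torques, N m; "eef_pos": TCP position; "ee_rot": TCP orientation; "contact_force": force on the tool from outside, world axes, zero at the start; "moment": the same for the moment, N m; "width": finger opening in m.
Only numpy, scipy, OpenCV 4.12 (cv2) and the standard library are available. Lean on these libraries where they do the work, as an engineer would, in place of code of your own. Each camera call takes 0.05 s, during which the arm holds its last target.

## Working session

There is one attempt and no reset: what is moved stays moved. The work goes in short steps, Python scripts to look and compute and a tool call to move; the robot and the scene stay as the last step left them, time stands still between calls to the robot, and variables do not carry over. Pictures are saved under pics/ and viewed, and the job is handed in when it is done.

Besides the shell and the picture viewer there is one more tool, called after "Request:" as name(argument=value, ...), one argument or row to a line, values as JSON. arm_command: Moves the arm, as the interface text tells. Its arguments: {"type":"object","properties":{"steps":{"type":"array"},"grip_force":{"type":"number"}},"required":["steps"]}

```bash
mkdir -p pics; ls
python3 - <<'E'
from station import bot
import cv2, pickle
s=bot.get_state(); print(s)
for n in("scene","side","wrist"):
    d=bot.snapshot(n); pickle.dump(d,open(f"pics/{n}0.pkl","wb")); cv2.imwrite(f"pics/{n}0.png",d["frame"][:,:,::-1]); print(n,d["fx"],d["cx"],d["R"],d["t"])
E
```

```text
pics
{'time': 0.0, 'joints': array([-1.29649924e+00,  5.28471495e-01,  1.43388101e+00,  7.44201801e-06,
        1.18139355e+00, -1.78498739e-01]), 'joint_vel': array([-0.00015786,  0.00053777, -0.00098704, -0.00148902,  0.00023304,
        0.00067173]), 'joint_torque': array([-1.83269374e-03, -4.40053010e+01, -1.76592582e+01,  6.31045480e-02,
        5.83075185e-02, -1.68101919e-04]), 'eef_pos': array([ 0.27326915, -0.56134325,  0.24357508]), 'ee_rot': array([ 0.59891229,  0.37552061,  0.60003604, -0.3744931 ]), 'contact_force': array([-0.52525071, -0.09400204,  0.1687215 ]), 'moment': array([-0.00415619,  0.0036039 ,  0.03551695]), 'width': 0.0867606663622298}
scene 561.6586694485686 320.23883879181835 [[ 0.77325877  0.63398785 -0.01141385]
 [ 0.37002507 -0.46578153 -0.80382151]
 [-0.51492943  0.61733862 -0.59476105]] [-0.39765646 -0.14560074  1.70088491]
side 506.59895218397946 318.2694656648573 [[-0.8343974  -0.55110666  0.00790134]
 [-0.27406782  0.40242653 -0.87346421]
 [ 0.47819223 -0.73098177 -0.48682425]] [0.44482987 0.22222089 1.02285921]
wrist 367.63298690040284 325.69161582786813 [[ 0.43757849 -0.89917738 -0.00226008]
 [-0.86832711 -0.42321552  0.25864387]
 [-0.23352322 -0.1112145  -0.9659701 ]] [-0.62363403 -0.03137548  0.38975899]
```

View pics/scene0.png

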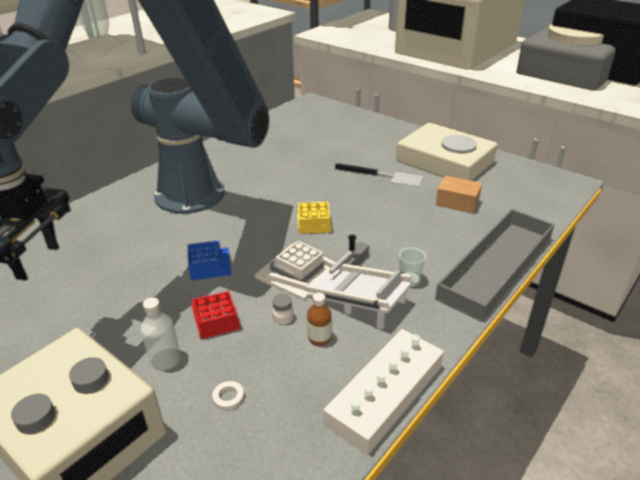

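View pics/side0.png

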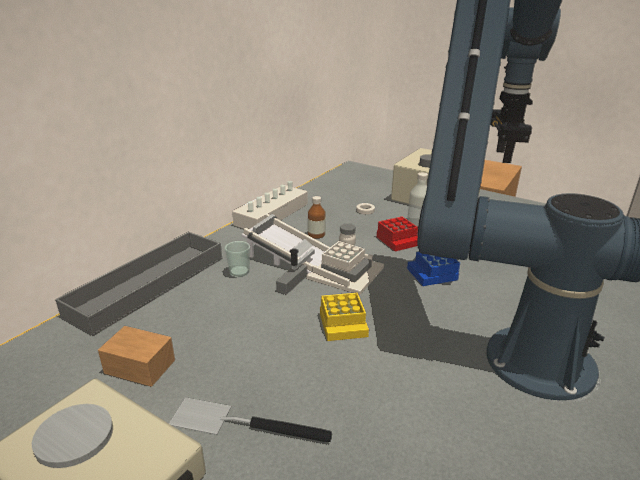

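View pics/wrist0.png

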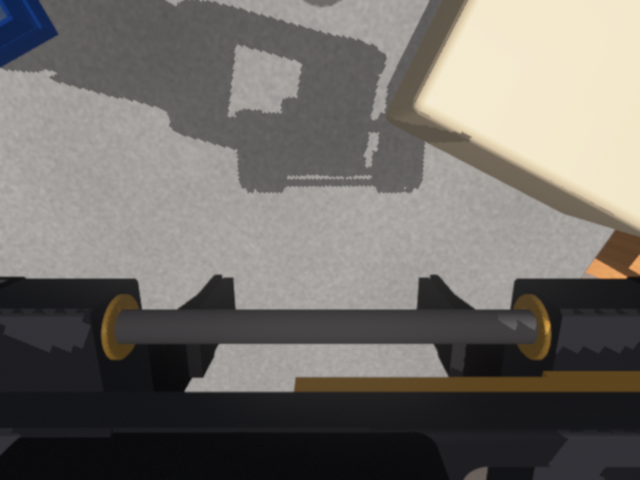

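The scene view shows the ramp running from (265,275) to (410,290), with the tote at (300,260) and the knob at (352,243). I'll enlarge both views.

```bash
cat > h.py <<'E'
import numpy as np,cv2,pickle
from station import bot
def snap(n,k):
    d=bot.snapshot(n); pickle.dump(d,open(f"pics/{n}{k}.pkl","wb")); return d
def load(n,k): return pickle.load(open(f"pics/{n}{k}.pkl","rb"))
def world(d):
    z=d["range_z"].astype(float); v,u=np.mgrid[0:480,0:640]
    c=np.stack([(u-d["cx"])/d["fx"]*z,(v-d["cy"])/d["fy"]*z,z],-1)
    w=(c-d["t"])@d["R"]; w[z==0]=np.nan; return w
def proj(d,X):
    c=d["R"]@np.array(X)+d["t"]; return d["fx"]*c[0]/c[2]+d["cx"],d["fy"]*c[1]/c[2]+d["cy"]
def crop(d,x0,y0,x1,y1,name):
    w=800;s=w/(x1-x0)
    im=cv2.resize(d["frame"][y0:y1,x0:x1,::-1],None,fx=s,fy=s,interpolation=cv2.INTER_CUBIC)
    st=20
    for x in range((x0//st+1)*st,x1,st): cv2.putText(im,str(x),(int((x-x0)*s),10),0,.35,(0,0,255)); cv2.line(im,(int((x-x0)*s),12),(int((x-x0)*s),18),(0,0,255))
    for y in range((y0//st+1)*st,y1,st): cv2.putText(im,str(y),(0,int((y-y0)*s)),0,.35,(0,0,255));
    cv2.imwrite(f"pics/{name}.png",im[:600])
E
python3 - <<'E'
from h import *
d=load("scene",0); crop(d,245,220,445,350,"c1")
W=world(d)
for u,v in [(352,238),(300,252),(330,205),(352,243)]: print(u,v,W[v,u])
d=load("side",0); crop(d,225,200,405,330,"c2")
E
```

```text
352 238 [0.59259219 0.02731779 0.08962862]
300 252 [ 0.51162416 -0.07241301  0.06814302]
330 205 [ 0.3704644   0.22051011 -0.00126316]
352 243 [0.59503029 0.0245088  0.07732065]
```

View pics/c1.png

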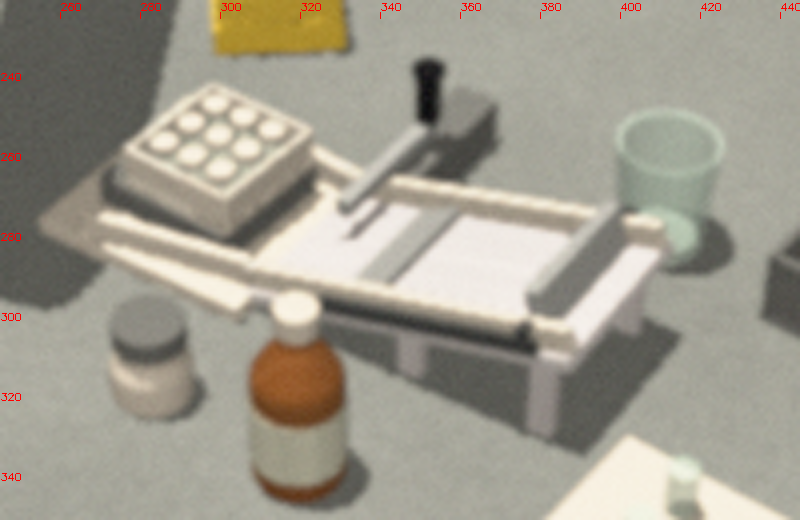

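View pics/c2.png

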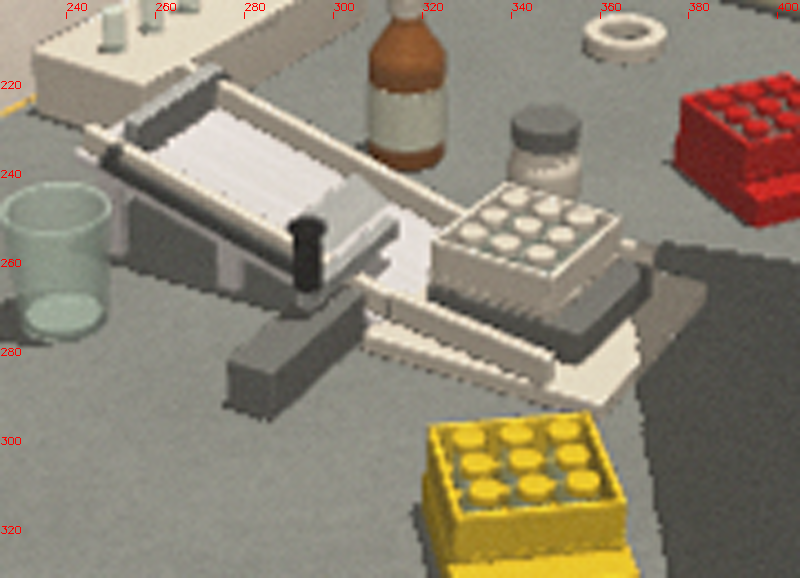

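Run:
```python
from h import *
from scipy.optimize import least_squares
ds,dd=load("scene",0),load("side",0)
R=np.radians
def r2w(p,X): 
    c,s=np.cos(p[2]),np.sin(p[2]); x,y,z=X; return [p[0]+c*x-s*y,p[1]+s*x+c*y,z]
picks=[(ds,(253.5,276),(-.145,-.075,.012)),(ds,(305,298),(0,-.075,.012)),(dd,(358,292),(-.145,.075,.012)),(dd,(381,265),(-.145,-.075,.012)),(dd,(306,277.5),(0,.075,.012))]
f=lambda p: np.concatenate([np.array(proj(d,r2w(p,X)))-uv for d,uv,X in picks])
r=least_squares(f,[.55,-.05,0.],loss='soft_l1'); print(r.x,r.fun.reshape(-1,2).round(1))
# deck plane
for d,n,box in((ds,'s',(318,268,372,292)),(dd,'d',(262,224,298,250))):
    W=world(d)[box[1]:box[3],box[0]:box[2]].reshape(-1,3)
    W=W[np.isfinite(W[:,0])&(W[:,2]<.12)]
    A=np.c_[W[:,:2],np.ones(len(W))]
    g=least_squares(lambda q:(A@q-W[:,2])/.003,[0,0,0.],loss='cauchy').x
    print(n,'slope deg',np.degrees(np.arctan(np.hypot(*g[:2]))),'yaw',np.arctan2(g[1],g[0]),'kink pt resid h at p',g@[r.x[0],r.x[1],1])
```

```text
[ 0.57268939 -0.06436323  0.112373  ] [[ 2.  -1.2]
 [-0.4 -2. ]
 [ 0.7 -1.2]
 [-0.  -2.1]
 [-0.2 -1.5]]
s slope deg 14.890436604925762 yaw 0.11786468531270422 kink pt resid h at p 0.014337169516696446
d slope deg 14.61203123522551 yaw 0.21765755195030329 kink pt resid h at p 0.01778091000170899
```

```bash
cat >> h.py <<'E'
from scipy.spatial.transform import Rotation as Ro
RP=[.5727,-.0644,.115]
def r2w(X,p=None):
    p=p or RP; c,s=np.cos(p[2]),np.sin(p[2]); x,y,z=X; return np.array([p[0]+c*x-s*y,p[1]+s*x+c*y,z])
def w2r(X):
    c,s=np.cos(RP[2]),np.sin(RP[2]); x,y=X[0]-RP[0],X[1]-RP[1]; return np.array([c*x+s*y,-s*x+c*y,X[2]])
def cur():
    s=bot.get_state(); q=s["ee_rot"]; return s,np.array(s["eef_pos"]),Ro.from_quat([q[1],q[2],q[3],q[0]])
def target_R(zdir,tilt=0):  # tool x down (tilted by slope), tool z along ramp angle zdir
    # zdir: angle of tool z from ramp x
    x=Ro.from_euler('z',RP[2]).apply([np.sin(tilt),0,-np.cos(tilt)])
    a=RP[2]+zdir; z=np.array([np.cos(a),np.sin(a),0]); z=z-x*(z@x); z/=np.linalg.norm(z)
    return Ro.from_matrix(np.c_[x,np.cross(z,x),z])
def delta(P,Rt):
    s,p,R=cur(); print("d mm",(R.inv().apply(P-p)*1000).round(1),"w",(R.inv()*Rt).as_rotvec().round(3),"t",s["time"])
E
python3 - <<'E'
from h import *
s,p,R=cur(); print(R.as_matrix().round(3), s["joints"])
k=r2w([.025,.095,.20]); print(k)
for z in (0,np.pi,np.pi/2,-np.pi/2): print(z); delta(k,target_R(z))
E
```

```text
[[-0.     0.899  0.437]
 [ 0.002  0.437 -0.899]
 [-1.     0.    -0.002]] [-1.29651639e+00  5.28289819e-01  1.43360271e+00  7.35216743e-06
  1.18142995e+00 -1.78521461e-01]
[0.58663393 0.03284117 0.2       ]
0
d mm [  44.6  541.8 -397.3] w [-1.233e+00 -1.000e-03 -1.000e-03] t 0.15
3.141592653589793
d mm [  44.6  541.8 -397.3] w [ 1.909e+00 -1.000e-03  1.000e-03] t 0.15
1.5707963267948966
d mm [  44.6  541.8 -397.3] w [-2.804e+00  0.000e+00 -2.000e-03] t 0.15
-1.5707963267948966
d mm [  44.6  541.8 -397.3] w [ 0.338 -0.002 -0.   ] t 0.15
```

Request:
arm_command(
  steps=[
    {"dx": 0,"dy": 540,"dz": -397,"wx": -1.233},
    {"dx": 0,"dy": 540,"dz": -397,"wx": -1.233},
    {"dx": 0,"dy": 540,"dz": -397,"wx": -1.233},
    {"dx": 0,"dy": 540,"dz": -397,"wx": -1.233},
    {"dx": 0,"dy": 540,"dz": -397,"wx": -1.233},
  ],
)

```text
validation failed for argument at $.st...
```

Run:
```python
from h import *
delta(r2w([.0,.095,.24]),target_R(0))
```

```text
d mm [   4.6  518.2 -405.6] w [-1.233e+00 -1.000e-03 -1.000e-03] t 0.15
```

Request:
arm_command(
  steps=[
    {"dx": 0,"dy": 520,"dz": -405,"wx": -1.233,"wy": 0,"wz": 0,"hand": 1},
    {"dx": 0,"dy": 520,"dz": -405,"wx": -1.233,"wy": 0,"wz": 0,"hand": 1},
    {"dx": 0,"dy": 520,"dz": -405,"wx": -1.233,"wy": 0,"wz": 0,"hand": 1},
    {"dx": 0,"dy": 520,"dz": -405,"wx": -1.233,"wy": 0,"wz": 0,"hand": 1},
    {"dx": 0,"dy": 520,"dz": -405,"wx": -1.233,"wy": 0,"wz": 0,"hand": 1},
  ],
)

```text
time: 0.65
eef_pos: [0.3839, -0.3356, 0.2444]
ee_rot: [0.695, 0.128, 0.696, -0.127]
contact_force: [1.1, 0.2, 0.7]
width: 0.0869
```

Run:
```python
from h import *
delta(r2w([.0,.095,.24]),target_R(0))
```

```text
d mm [  4.9 404.9  36.7] w [-0.478 -0.    -0.001] t 0.65
```

Request:
arm_command(
  steps=[
    {"dx": 0,"dy": 405,"dz": 37,"wx": -0.478,"wy": 0,"wz": 0,"hand": 1},
    {"dx": 0,"dy": 405,"dz": 37,"wx": -0.478,"wy": 0,"wz": 0,"hand": 1},
    {"dx": 0,"dy": 405,"dz": 37,"wx": -0.478,"wy": 0,"wz": 0,"hand": 1},
    {"dx": 0,"dy": 405,"dz": 37,"wx": -0.478,"wy": 0,"wz": 0,"hand": 1},
    {"dx": 0,"dy": 405,"dz": 37,"wx": -0.478,"wy": 0,"wz": 0,"hand": 1},
  ],
)

```text
time: 1.15
eef_pos: [0.4933, -0.1107, 0.2448]
ee_rot: [0.706, -0.04, 0.706, 0.041]
contact_force: [0.9, 0.3, 0.0]
width: 0.0869
```

Request:
arm_command(
  steps=[
    {"dx": 0,"dy": 155,"dz": 20,"wx": 0,"wy": 0,"wz": 0,"hand": 1},
    {"dx": 0,"dy": 155,"dz": 20,"wx": 0,"wy": 0,"wz": 0,"hand": 1},
    {"dx": 0,"dy": 155,"dz": 20,"wx": 0,"wy": 0,"wz": 0,"hand": 1},
    {"dx": 0,"dy": 155,"dz": 20,"wx": 0,"wy": 0,"wz": 0,"hand": 1},
  ],
)

```text
time: 1.55
eef_pos: [0.4939, 0.0504, 0.2448]
ee_rot: [0.705, -0.042, 0.706, 0.044]
contact_force: [-0.8, 0.0, -0.2]
width: 0.087
```

Run:
```python
from h import *
delta(r2w([.0,.095,.24]),target_R(0))
d=snap("wrist",1); cv2.imwrite("pics/wrist1.png",d["frame"][:,:,::-1])
```

```text
d mm [  4.6 -28.5  64.9] w [ 0.007 -0.001 -0.003] t 1.55
```

View pics/wrist1.png

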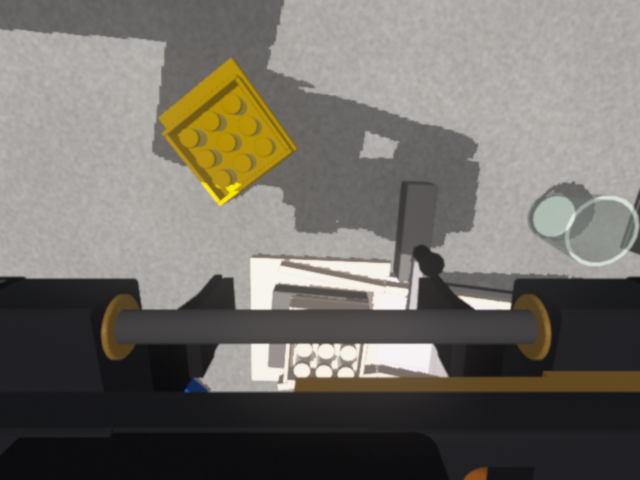

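Wrist view: landing's left corners are at (251,257) and (391,260), the knob cap is at (431,264), and the beaker is well clear at (580,225).

Run:
```python
from h import *
from scipy.optimize import least_squares
d=load("wrist",1); W=world(d)
def ray(u,v,z):
    r=d["R"].T@np.array([(u-d["cx"])/d["fx"],(v-d["cy"])/d["fy"],1]); o=-d["R"].T@d["t"]; return o+r*(z-o[2])/r[2]
A=ray(251,257,.012);B=ray(391,260,.012);C=ray(251.5,381,.012)
print(A,B,C,np.hypot(*(B-A)[:2]),np.arctan2(B[1]-A[1],B[0]-A[0]),np.hypot(*(A-C)[:2]),np.arctan2(A[1]-C[1],A[0]-C[0])-np.pi/2)
print("exp",r2w([-.145,.075,.012]),r2w([0,.075,.012]))
K=ray(431,264,.089);print("knob",K,w2r(K),W[264,431],W[360,325])
crop(d,240,240,460,400,"c3")
print("scene pred corners")
ds=load("scene",0);dd=load("side",0)
print(proj(ds,K),proj(dd,K))
```

```text
[ 0.42041462 -0.00498321  0.012     ] [0.56835391 0.00977919 0.012     ] [ 0.43156841 -0.15609786  0.012     ] 0.148674011075898 0.0994576295257516 0.15152571660729863 0.07367653433184107
exp [ 0.42005175 -0.00653366  0.012     ] [0.564094   0.01010461 0.012     ]
knob [0.58528946 0.03322806 0.089     ] [0.0237088  0.09553861 0.089     ] [0.58542879 0.03310713 0.0885894 ] [ 0.50995611 -0.09008681  0.05585746]
scene pred corners
(np.float64(351.04158201436985), np.float64(235.99250721883922)) (np.float64(293.19097082154974), np.float64(250.70551080603747))
```

View pics/c3.png

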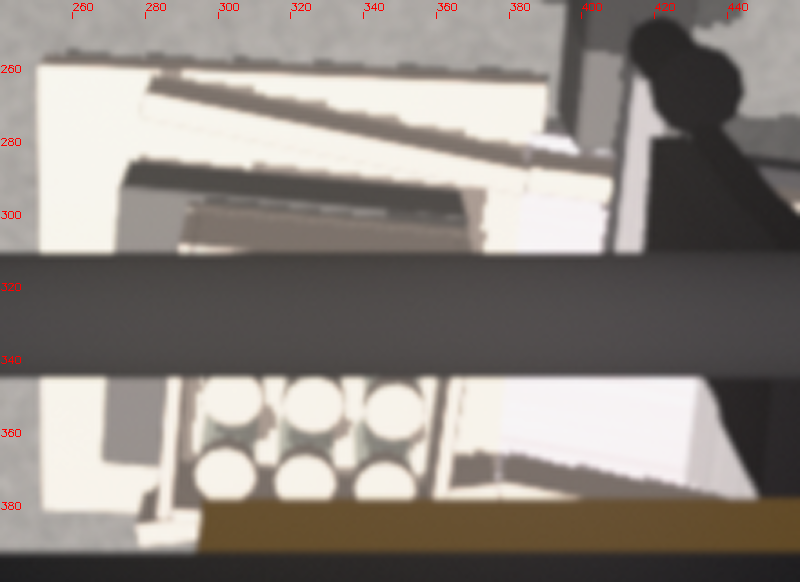

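```bash
sed -i 's/^RP=.*/RP=[.5715,-.0645,.110]/' h.py
python3 - <<'E'
from h import *
delta([.5853,.0332,.075],target_R(0))
E
```

```text
d mm [169.7 -27.3  88.5] w [ 0.011 -0.001 -0.003] t 1.6
```

Request:
arm_command(
  steps=[
    {"dx": 0,"dy": -13,"dz": 44,"wx": 0.011,"wy": -0.001,"wz": -0.003,"hand": 0.7},
    {"dx": 0,"dy": -27.3,"dz": 88.5,"wx": 0.011,"wy": -0.001,"wz": -0.003,"hand": 0.7},
    {"dx": 45,"dy": -27.3,"dz": 88.5,"wx": 0.011,"wy": -0.001,"wz": -0.003,"hand": 0.7},
    {"dx": 85,"dy": -27.3,"dz": 88.5,"wx": 0.011,"wy": -0.001,"wz": -0.003,"hand": 0.7},
    {"dx": 110,"dy": -27.3,"dz": 88.5,"wx": 0.011,"wy": -0.001,"wz": -0.003,"hand": 0.7},
  ],
)

```text
time: 2.1
eef_pos: [0.5842, 0.0311, 0.1316]
ee_rot: [0.705, -0.038, 0.707, 0.038]
contact_force: [-1.2, 0.3, 0.6]
width: 0.0627
```

Run:
```python
from h import *
delta([.5853,.0332,.075],target_R(0))
d=snap("scene",2); crop(d,300,180,420,270,"c4")
d=snap("wrist",2); cv2.imwrite("pics/wrist2.png",d["frame"][:,:,::-1])
```

```text
d mm [56.6  1.9  1.5] w [-0.002 -0.004  0.   ] t 2.1
```

View pics/c4.png

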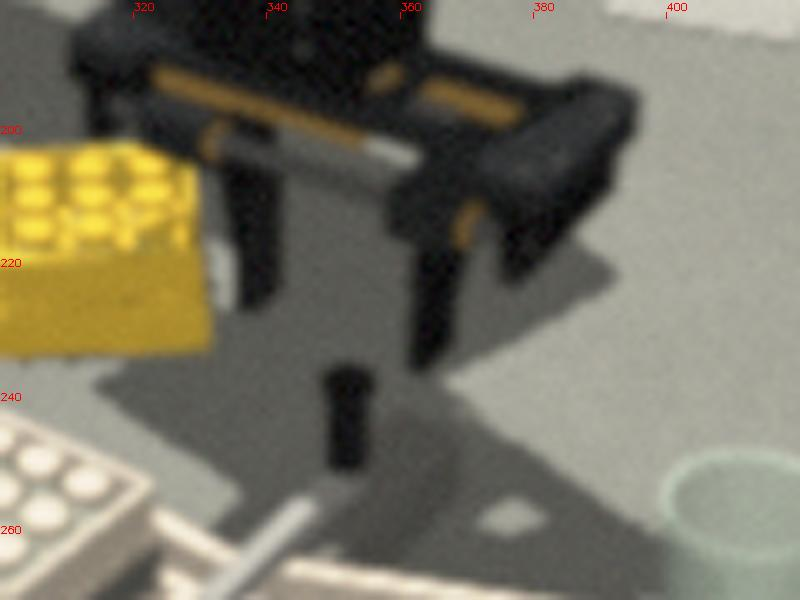

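View pics/wrist2.png

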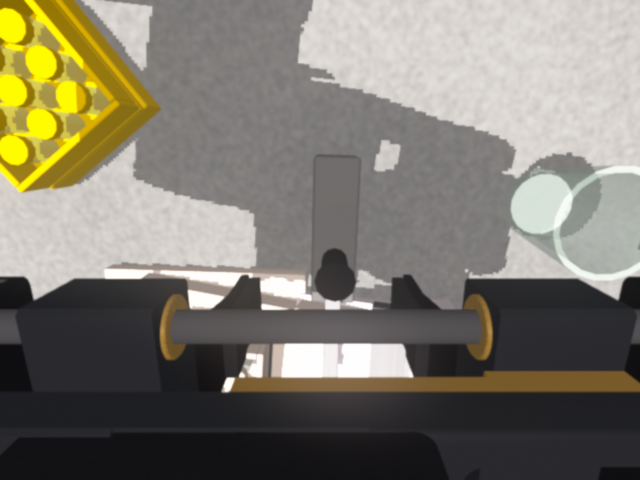

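The knob cap at (335,280) lies midway between the fingers. I'll check its position, then descend and grip.

Run:
```python
from h import *
W=world(load("wrist",2)); print(W[278:284:2,335], W[258,334]); 
d=load("scene",2); print(world(d)[236,351])
```

```text
[[0.5857738  0.03482909 0.08904708]
 [0.58594722 0.03343262 0.08825607]
 [0.58609137 0.03222116 0.08797732]] [nan nan nan]
[0.58516819 0.033224   0.08892536]
```

Request:
arm_command(
  steps=[
    {"dx": 30,"dy": 1.9,"dz": 1.5,"wx": 0,"wy": -0.004,"wz": 0,"hand": 0.7},
    {"dx": 56,"dy": 1.9,"dz": 1.5,"wx": 0,"wy": -0.004,"wz": 0,"hand": 0.7},
    {"dx": 56,"dy": 1.9,"dz": 1.5,"wx": 0,"wy": -0.004,"wz": 0,"hand": 0.7},
    {"dx": 56,"dy": 1.9,"dz": 1.5,"wx": 0,"wy": -0.004,"wz": 0,"hand": 0.3},
    {"dx": 56,"dy": 1.9,"dz": 1.5,"wx": 0,"wy": -0.004,"wz": 0,"hand": 0},
  ],
  grip_force=15,
)

```text
time: 2.7
eef_pos: [0.5851, 0.0329, 0.0768]
ee_rot: [0.706, -0.038, 0.706, 0.038]
contact_force: [-0.2, -0.9, -0.1]
width: 0.052
```

Request:
arm_command(
  steps=[
    {"dx": 0,"dy": 0,"dz": 0,"wx": 0,"wy": 0,"wz": 0,"hand": 0},
    {"dx": 0,"dy": 0,"dz": 0,"wx": 0,"wy": 0,"wz": 0,"hand": 0},
    {"dx": 0,"dy": 0,"dz": 0,"wx": 0,"wy": 0,"wz": 0,"hand": 0},
    {"dx": 0,"dy": 0,"dz": 0,"wx": 0,"wy": 0,"wz": 0,"hand": 0},
  ],
)

```text
time: 3.1
eef_pos: [0.5858, 0.033, 0.0773]
ee_rot: [0.707, -0.038, 0.706, 0.038]
contact_force: [6.3, 1.2, -0.5]
width: 0.0207
```

Run:
```python
from h import *
s,p,R=cur(); print(w2r(p),s["width"],s["contact_force"])
delta(p+r2w([0,.04,0])-r2w([0,0,0]),target_R(0))
d=snap("scene",3); crop(d,300,180,420,270,"c4")
```

```text
[0.02487699 0.09533352 0.07730385] 0.020740669485287116 [ 6.27473123  1.21105263 -0.53796462]
d mm [-0.  40.  -0.1] w [-0.002  0.001  0.   ] t 3.1
```

View pics/c4.png

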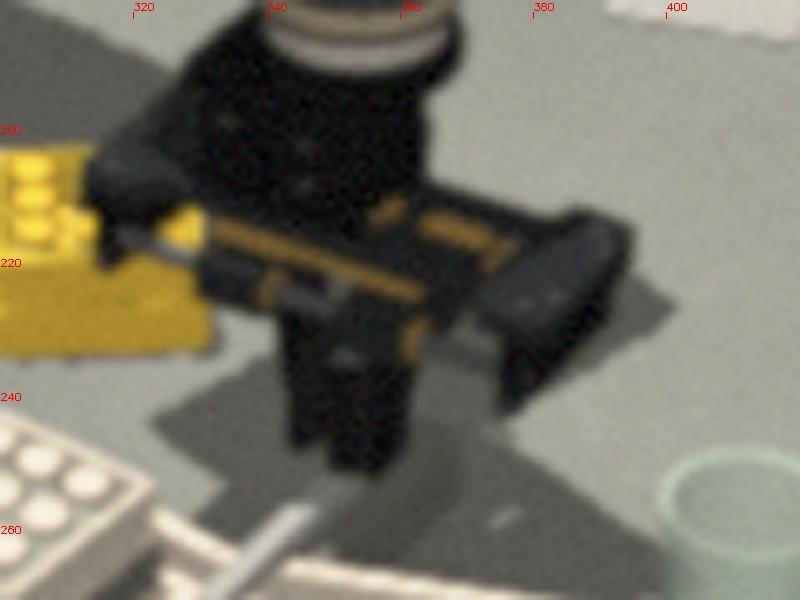

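Request:
arm_command(
  steps=[
    {"dx": 0,"dy": 0,"dz": 0,"wx": 0,"wy": 0,"wz": 0,"hand": 0},
    {"dx": 0,"dy": 0,"dz": 0,"wx": 0,"wy": 0,"wz": 0,"hand": 0},
  ],
)

```text
time: 3.35
eef_pos: [0.5864, 0.0331, 0.0772]
ee_rot: [0.707, -0.038, 0.705, 0.038]
contact_force: [0.0, -0.1, 0.7]
width: 0.0194
```

Request:
arm_command(
  steps=[
    {"dx": 0,"dy": 6,"dz": 0,"wx": 0,"wy": 0,"wz": 0,"hand": 0},
    {"dx": 0,"dy": 14,"dz": 0,"wx": 0,"wy": 0,"wz": 0,"hand": 0},
    {"dx": 0,"dy": 22,"dz": 0,"wx": 0,"wy": 0,"wz": 0,"hand": 0},
    {"dx": 0,"dy": 30,"dz": 0,"wx": 0,"wy": 0,"wz": 0,"hand": 0},
    {"dx": 0,"dy": 36,"dz": 0,"wx": 0,"wy": 0,"wz": 0,"hand": 0},
  ],
)

```text
time: 3.85
eef_pos: [0.5834, 0.0698, 0.0773]
ee_rot: [0.708, -0.039, 0.704, 0.038]
contact_force: [4.1, -1.7, -1.4]
width: 0.019
```

Run:
```python
from h import *
s,p,R=cur(); print(w2r(p),s["width"],s["contact_force"])
d=snap("scene",4); crop(d,300,180,420,270,"c4")
```

```text
[0.02659922 0.13220418 0.0773045 ] 0.019015851308066153 [ 4.08178499 -1.66165343 -1.42725534]
```

View pics/c4.png

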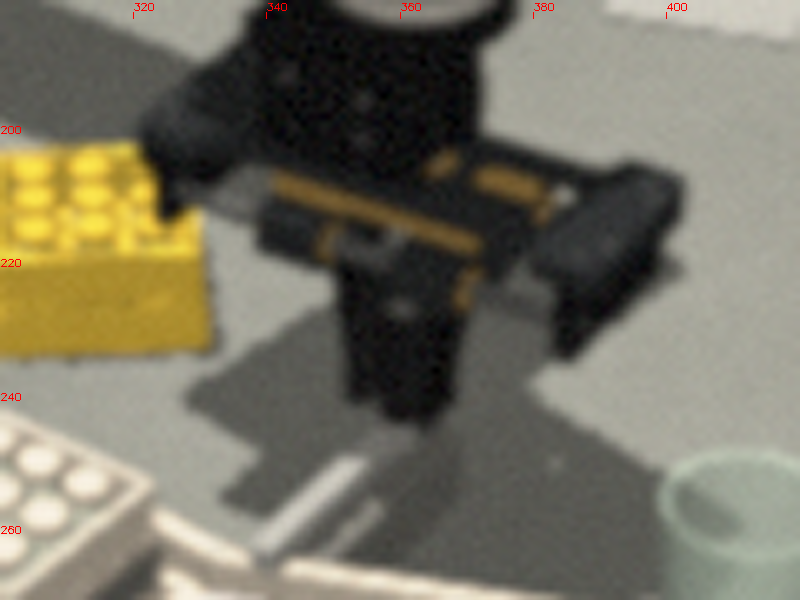

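The bolt bar has followed; its tip is now at about (340,262). I'll pull on towards the end of its travel in small steps.

Request:
arm_command(
  steps=[
    {"dx": 0,"dy": 3,"dz": 0,"wx": 0,"wy": 0,"wz": 0,"hand": 0},
    {"dx": 0,"dy": 5,"dz": 0,"wx": 0,"wy": 0,"wz": 0,"hand": 0},
    {"dx": 0,"dy": 7,"dz": 0,"wx": 0,"wy": 0,"wz": 0,"hand": 0},
    {"dx": 0,"dy": 9,"dz": 0,"wx": 0,"wy": 0,"wz": 0,"hand": 0},
  ],
)

```text
time: 4.3
eef_pos: [0.5828, 0.0786, 0.0773]
ee_rot: [0.708, -0.039, 0.704, 0.038]
contact_force: [4.0, -9.5, -3.2]
width: 0.0189
```

Request:
arm_command(
  steps=[
    {"dx": 0,"dy": 2,"dz": 0,"wx": 0,"wy": 0,"wz": 0,"hand": 0},
    {"dx": 0,"dy": 4,"dz": 0,"wx": 0,"wy": 0,"wz": 0,"hand": 0},
  ],
)

```text
time: 4.5
eef_pos: [0.5828, 0.0789, 0.0773]
ee_rot: [0.708, -0.043, 0.704, 0.037]
contact_force: [3.4, -19.3, -2.4]
width: 0.0194
```

Hard stop felt (19 N). I'll unload, open and lift away.

Request:
arm_command(
  steps=[
    {"dx": 0,"dy": 0,"dz": 0,"wx": 0,"wy": 0,"wz": 0,"hand": 0.6},
    {"dx": 0,"dy": 0,"dz": 0,"wx": 0,"wy": 0,"wz": 0,"hand": 0.6},
    {"dx": 0,"dy": 0,"dz": 0,"wx": 0,"wy": 0,"wz": 0,"hand": 0.6},
  ],
)

```text
time: 4.8
eef_pos: [0.5812, 0.0794, 0.077]
ee_rot: [0.707, -0.042, 0.705, 0.037]
contact_force: [1.2, 0.2, 0.1]
width: 0.0355
```

Request:
arm_command(
  steps=[
    {"dx": -40,"dy": 0,"dz": 0,"wx": 0,"wy": 0,"wz": 0,"hand": 0.6},
    {"dx": -80,"dy": 0,"dz": 0,"wx": 0,"wy": 0,"wz": 0,"hand": 0.6},
    {"dx": -120,"dy": 0,"dz": 0,"wx": 0,"wy": 0,"wz": 0,"hand": 0.6},
    {"dx": -150,"dy": 0,"dz": 0,"wx": 0,"wy": 0,"wz": 0,"hand": 0.6},
  ],
)

```text
time: 5.2
eef_pos: [0.5803, 0.0813, 0.2294]
ee_rot: [0.707, -0.042, 0.705, 0.038]
contact_force: [1.0, 1.2, 0.6]
width: 0.0517
```

Run:
```python
from h import *
s,p,R=cur(); print(w2r(p),s["width"],s["contact_force"])
d=snap("wrist",5); cv2.imwrite("pics/wrist5.png",d["frame"][:,:,::-1])
d=snap("side",5); crop(d,225,200,405,330,"c5s")
d=snap("scene",5); crop(d,245,220,445,350,"c5")
W=world(d)
```

```text
[0.02472367 0.14397069 0.22936159] 0.05174379164906424 [0.97512333 1.17978298 0.6379204 ]
```

View pics/c5.png

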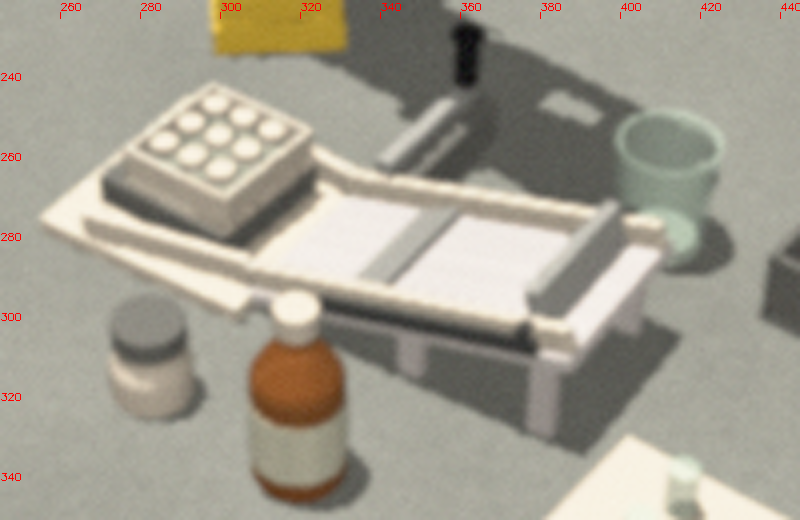

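View pics/wrist5.png

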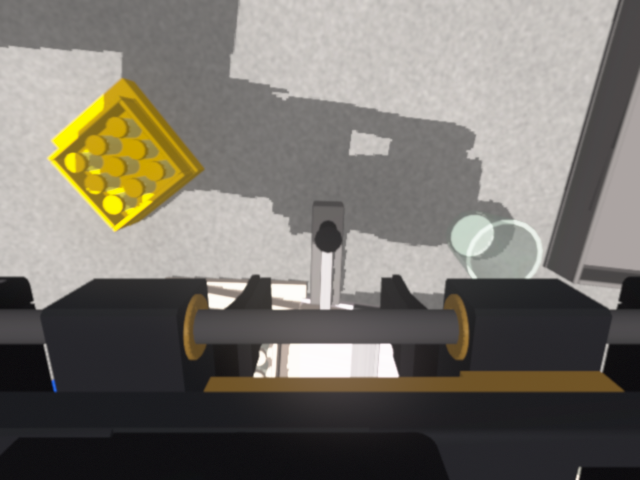

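Run:
```python
from h import *
d=load("wrist",5); W=world(d); print("knob",W[236,328],w2r(W[236,328]))
d=load("scene",5); W=world(d); print("knob",w2r(W[227,361]))
def s(u,v):
    X=w2r(W[v,u]); x,z=X[0],X[2]-.012; c,k=np.cos(np.radians(15)),np.sin(np.radians(15))
    print(u,v,"s %.4f n %.4f y %.4f"%(x*c+z*k,-x*k+z*c,X[1]))
for u in range(336,366,3): s(u,278)
for u,v in((320,280),(370,285),(390,278),(378,288)): s(u,v)
d=load("wrist",1)
def ray(u,v,z):
    r=d["R"].T@np.array([(u-d["cx"])/d["fx"],(v-d["cy"])/d["fy"],1]); o=-d["R"].T@d["t"]; return o+r*(z-o[2])/r[2]
for u,v in((273,288),(267.5,368),(364,294)): print(w2r(ray(u,v,.034)))
```

```text
knob [0.58235643 0.08006584 0.08805595] [0.02666101 0.14250029 0.08805595]
knob [0.02695832 0.13991499 0.09043228]
336 278 s 0.0353 n -0.0008 y 0.0109
339 278 s 0.0453 n 0.0016 y 0.0097
342 278 s 0.0515 n 0.0004 y 0.0131
345 278 s 0.0609 n 0.0022 y 0.0126
348 278 s 0.0702 n 0.0041 y 0.0121
351 278 s 0.0808 n 0.0074 y 0.0097
354 278 s 0.0855 n 0.0048 y 0.0148
357 278 s 0.0878 n -0.0003 y 0.0230
360 278 s 0.0968 n 0.0015 y 0.0225
363 278 s 0.1036 n 0.0010 y 0.0250
320 280 s 0.0028 n 0.0020 y -0.0102
370 285 s 0.1327 n -0.0013 y 0.0063
390 278 s 0.1932 n 0.0305 y 0.0022
378 288 s 0.1587 n 0.0004 y -0.0018
[-0.11790292  0.04979341  0.034     ]
[-0.12619044 -0.04334375  0.034     ]
[-0.02474046  0.04431522  0.034     ]
```

Run:
```python
from h import *
d=load("scene",5); W=world(d)
# project expected bar tips for openings
for o in (.045,.05): print(o, proj(d,r2w([.020,o,.049])), proj(d,r2w([.032,o,.049])))
dd=load("side",5)
for o in (.045,.05): print(o, proj(dd,r2w([.020,o,.049])), proj(dd,r2w([.025,.095+o,.089])), proj(d,r2w([.025,.095+o,.089])))
crop(d,320,215,380,260,"k1"); crop(dd,260,220,320,265,"k2")
for v in range(256,264): print(v,[tuple((w2r(W[v,u])*1000).round(0)) for u in range(337,345,2)])
```

```text
0.045 (np.float64(338.47019144664125), np.float64(259.1985001310419)) (np.float64(342.7155184403355), np.float64(260.84062284419457))
0.05 (np.float64(339.5494131640215), np.float64(258.11949947190146)) (np.float64(343.7884952000346), np.float64(259.7533301752327))
0.045 (np.float64(304.77628988621655), np.float64(256.31005903710553)) (np.float64(283.7207166183978), np.float64(258.6731075212791)) (np.float64(360.3131738677801), np.float64(227.21625707221514))
0.05 (np.float64(303.8386422828493), np.float64(257.1693830051959)) (np.float64(282.642854289773), np.float64(259.6058223399846)) (np.float64(361.3110881246687), np.float64(226.2428260406897))
256 [(np.float64(-22.0), np.float64(106.0), np.float64(1.0)), (np.float64(-16.0), np.float64(107.0), np.float64(3.0)), (np.float64(-10.0), np.float64(107.0), np.float64(5.0)), (np.float64(22.0), np.float64(63.0), np.float64(48.0))]
257 [(np.float64(-22.0), np.float64(107.0), np.float64(-2.0)), (np.float64(-14.0), np.float64(104.0), np.float64(3.0)), (np.float64(-11.0), np.float64(109.0), np.float64(1.0)), (np.float64(28.0), np.float64(53.0
[... 696 characters left out ...]
loat64(51.0))]
261 [(np.float64(-11.0), np.float64(90.0), np.float64(0.0)), (np.float64(13.0), np.float64(59.0), np.float64(31.0)), (np.float64(26.0), np.float64(47.0), np.float64(45.0)), (np.float64(30.0), np.float64(49.0), np.float64(45.0))]
262 [(np.float64(-8.0), np.float64(84.0), np.float64(2.0)), (np.float64(13.0), np.float64(59.0), np.float64(28.0)), (np.float64(28.0), np.float64(43.0), np.float64(45.0)), (np.float64(34.0), np.float64(44.0), np.float64(47.0))]
263 [(np.float64(16.0), np.float64(45.0), np.float64(35.0)), (np.float64(19.0), np.float64(49.0), np.float64(35.0)), (np.float64(27.0), np.float64(46.0), np.float64(39.0)), (np.float64(31.0), np.float64(49.0), np.float64(39.0))]
```

View pics/k1.png

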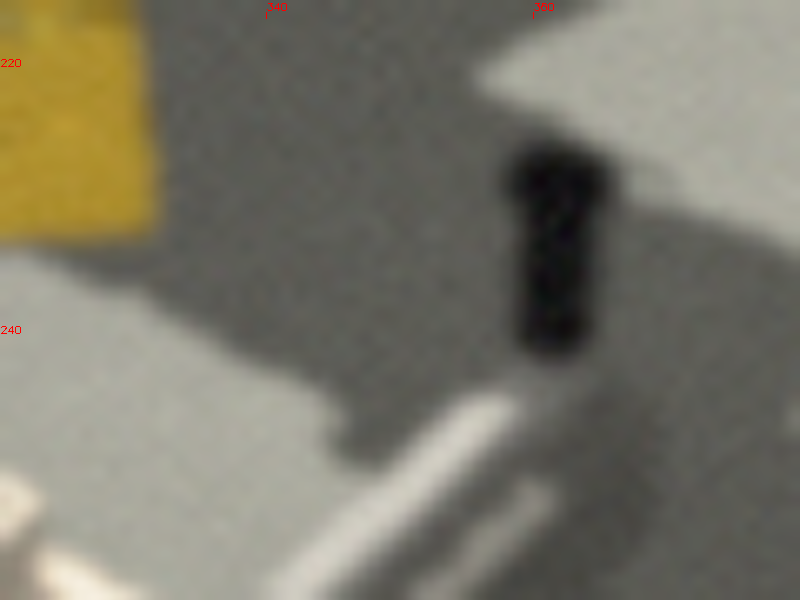

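View pics/c5s.png

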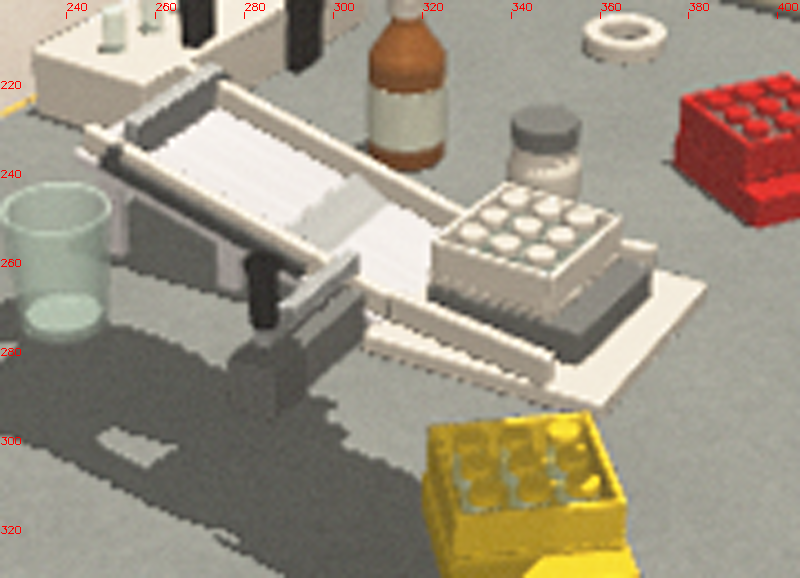

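Run:
```python
from h import *
d=load("wrist",5); s,p,R=cur(); o=-d["R"].T@d["t"]; print("cam in tool mm",(R.inv().apply(o-p)*1000).round(0))
delta(r2w([-.155,.0,.229]),target_R(-np.pi/2))
print(r2w([-.155,0,.2]))
```

```text
cam in tool mm [-140.   71.   -1.]
d mm [   0.3 -143.2 -181.1] w [1.574e+00 1.000e-02 1.000e-03] t 5.35
[ 0.4174368  -0.08151564  0.2       ]
```

Request:
arm_command(
  steps=[
    {"dx": 0,"dy": -20,"dz": -30,"wx": 0.15,"wy": 0,"wz": 0,"hand": 0},
    {"dx": 0,"dy": -40,"dz": -60,"wx": 0.3,"wy": 0,"wz": 0,"hand": 0},
    {"dx": 0,"dy": -60,"dz": -90,"wx": 0.45,"wy": 0,"wz": 0,"hand": 0},
    {"dx": 0,"dy": -90,"dz": -120,"wx": 0.6,"wy": 0,"wz": 0,"hand": 0},
    {"dx": 0,"dy": -120,"dz": -150,"wx": 0.75,"wy": 0,"wz": 0,"hand": 0},
  ],
)

```text
time: 5.85
eef_pos: [0.4429, -0.0546, 0.2277]
ee_rot: [0.672, 0.222, 0.67, -0.224]
contact_force: [0.7, -0.9, -0.1]
width: 0.0202
```

Request:
arm_command(
  steps=[
    {"dx": 0,"dy": 0,"dz": 0,"wx": 0.15,"wy": 0,"wz": 0,"hand": 0},
    {"dx": 0,"dy": 0,"dz": 0,"wx": 0.3,"wy": 0,"wz": 0,"hand": 0},
    {"dx": 0,"dy": 0,"dz": 0,"wx": 0.45,"wy": 0,"wz": 0,"hand": 0},
    {"dx": 0,"dy": 0,"dz": 0,"wx": 0.6,"wy": 0,"wz": 0,"hand": 0},
    {"dx": 0,"dy": 0,"dz": 0,"wx": 0.75,"wy": 0,"wz": 0,"hand": 0},
  ],
)

```text
time: 6.35
eef_pos: [0.4411, -0.0537, 0.226]
ee_rot: [0.542, 0.453, 0.543, -0.455]
contact_force: [0.3, -0.3, -0.1]
width: 0.0008
```

Run:
```python
from h import *
delta(r2w([-.160,.0,.220]),target_R(-np.pi/2)); print(cur()[0]["joints"],cur()[0]["width"])
```

```text
d mm [  6.1 -33.2  22.9] w [0.068 0.002 0.003] t 6.35
[-0.37161804  0.3157416   1.88788323 -0.00366214  0.93964027  1.02380037] 0.0008138685890105876
```

Request:
arm_command(
  steps=[
    {"dx": 6,"dy": -33,"dz": 23,"wx": 0.068,"wy": 0.002,"wz": 0.003,"hand": 0},
    {"dx": 50,"dy": -33,"dz": 23,"wx": 0.068,"wy": 0.002,"wz": 0.003,"hand": 0},
    {"dx": 90,"dy": -33,"dz": 23,"wx": 0.068,"wy": 0.002,"wz": 0.003,"hand": 0},
    {"dx": 90,"dy": -33,"dz": 23,"wx": 0.068,"wy": 0.002,"wz": 0.003,"hand": 0},
  ],
)

```text
time: 6.75
eef_pos: [0.4076, -0.0801, 0.1314]
ee_rot: [0.521, 0.471, 0.532, -0.473]
contact_force: [-0.2, 0.0, -0.2]
width: 0.0004
```

Run:
```python
from h import *
delta(r2w([-.160,.0,.042]),target_R(-np.pi/2)); 
d=snap("wrist",6); cv2.imwrite("pics/wrist6.png",d["frame"][:,:,::-1])
```

```text
d mm [89.3  5.8  3.3] w [-0.001 -0.009  0.013] t 6.75
```

View pics/wrist6.png

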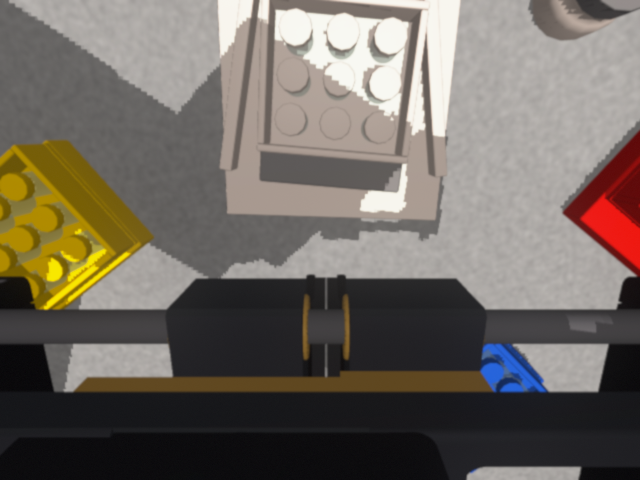

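Run:
```python
from h import *
d=load("wrist",6)
def ray(u,v,z):
    r=d["R"].T@np.array([(u-d["cx"])/d["fx"],(v-d["cy"])/d["fy"],1]); o=-d["R"].T@d["t"]; return o+r*(z-o[2])/r[2]
for n,u,v,z in(("rearL",260,180,.034),("rearR",401,191,.034),("landL",227,213,.012),("landR",438,220,.012)): print(n,w2r(ray(u,v,z)))
print(w2r(cur()[1]))
```

```text
rearL [-0.1187343   0.04536314  0.034     ]
rearR [-0.12575168 -0.04482673  0.034     ]
landL [-0.14463956  0.07432201  0.012     ]
landR [-0.14963038 -0.07665545  0.012     ]
[-0.16290203  0.00162674  0.13354987]
```

Request:
arm_command(
  steps=[
    {"dx": 40,"dy": 3,"dz": 3,"wx": 0,"wy": -0.009,"wz": 0.013,"hand": 0},
    {"dx": 75,"dy": 6,"dz": 3,"wx": 0,"wy": -0.009,"wz": 0.013,"hand": 0},
    {"dx": 89,"dy": 6,"dz": 3,"wx": 0,"wy": -0.009,"wz": 0.013,"hand": 0},
    {"dx": 89,"dy": 6,"dz": 3,"wx": 0,"wy": -0.009,"wz": 0.013,"hand": 0},
  ],
)

```text
time: 7.2
eef_pos: [0.4148, -0.0823, 0.0442]
ee_rot: [0.528, 0.472, 0.526, -0.472]
contact_force: [-1.2, 0.9, -0.2]
width: 0.0009
```

Run:
```python
from h import *
print(w2r(cur()[1]),cur()[0]["contact_force"]);delta(r2w([-.133,.0,.042]),target_R(-np.pi/2)); 
d=snap("scene",7); crop(d,200,170,340,275,"c7")
d=snap("side",7); crop(d,300,200,420,290,"c7s")
```

```text
[-0.15767824 -0.00045923  0.04423444] [-1.24336058  0.85079891 -0.16503788]
d mm [ 2.3 24.7 -0.5] w [-0.     0.002 -0.003] t 7.2
```

View pics/c7s.png

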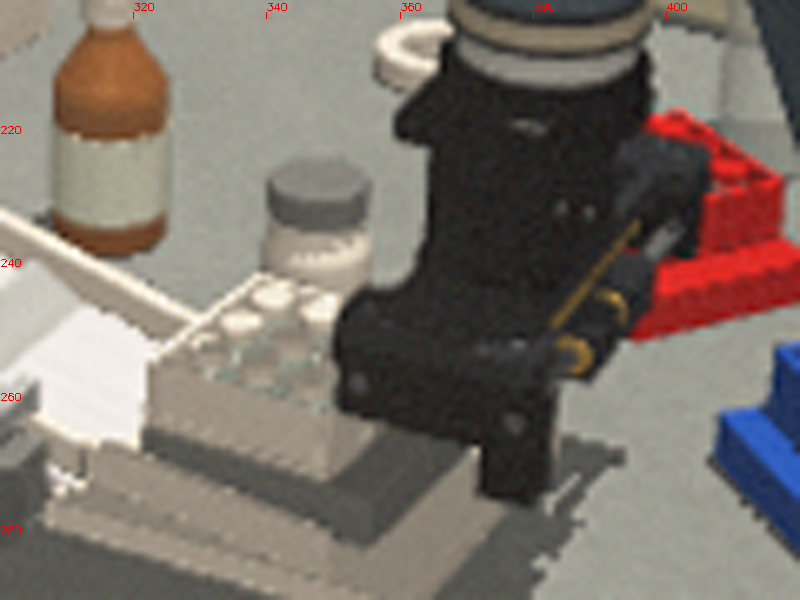

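Run:
```python
from h import *
c,k=np.cos(np.radians(15)),np.sin(np.radians(15))
for n in("scene","side"):
    W=world(load(n,5)).reshape(-1,3); W=W[np.isfinite(W[:,0])]
    Q=np.array([w2r(w) for w in W if abs(w[0]-.65)<.2 and abs(w[1])<.2])
    z=Q[:,2]-.012; s=Q[:,0]*c+z*k; h=-Q[:,0]*k+z*c
    for sgn in(1,-1):
        m=(s>.06)&(s<.18)&(h>.011)&(h<.020)&(sgn*Q[:,1]>.038)&(sgn*Q[:,1]<.07)
        P=Q[m]; f=np.polyfit(P[:,0],P[:,1],1); print(n,sgn,m.sum(),"slope",f[0],"y at x=.1",np.polyval(f,.1),"h",np.median(h[m]))
    m=(s>.01)&(s<.045)&(abs(Q[:,1])<.035); print("deck h",np.median(h[m]))
    m=(s>.1)&(s<.17)&(abs(Q[:,1])<.035); print("deck h up",np.median(h[m]))
```

```text
scene 1 147 slope -0.025994284768952405 y at x=.1 0.04281906540277878 h 0.01550382195960974
scene -1 212 slope -0.026864675252761722 y at x=.1 -0.06133832743364507 h 0.016045746413256307
deck h 0.0007232916059720998
deck h up 0.0005895315157912438
side 1 193 slope -0.022341232929778427 y at x=.1 0.04743669833819862 h 0.01567462115338197
side -1 127 slope -0.04226031620988436 y at x=.1 -0.05668871129716786 h 0.016342700429374933
deck h 0.0028240474797369378
deck h up 0.0019333208892315726
```

```bash
sed -i 's/^RP=.*/RP=[.571,-.0692,.084]/' h.py
python3 - <<'E'
from h import *
d=load("wrist",6)
def ray(u,v,z):
    r=d["R"].T@np.array([(u-d["cx"])/d["fx"],(v-d["cy"])/d["fy"],1]); o=-d["R"].T@d["t"]; return o+r*(z-o[2])/r[2]
for n,u,v,z in(("rearL",260,180,.034),("rearR",401,191,.034),("landL",227,213,.012),("landR",438,220,.012)): print(n,w2r(ray(u,v,z)))
print(w2r(cur()[1]))
delta(r2w([-.137,.001,.042]),target_R(-np.pi/2))
d=load("scene",5); W=world(d)
for u,v in((351,278),(354,278),(343,287),(345,287),(347,287)):
    X=w2r(W[v,u]); x,z=X[0],X[2]-.012; c,k=np.cos(np.radians(15)),np.sin(np.radians(15))
    print(u,v,"s %.4f n %.4f y %.4f"%(x*c+z*k,-x*k+z*c,X[1]))
E
```

```text
rearL [-0.1189809   0.04690254  0.034     ]
rearR [-0.12365124 -0.04343927  0.034     ]
landL [-0.14563026  0.07517817  0.012     ]
landR [-0.14669442 -0.07587801  0.012     ]
[-0.15595124 -0.0004102   0.04565391]
d mm [ 3.8 19.  -0.9] w [ 0.026  0.004 -0.006] t 7.3
351 278 s 0.0814 n 0.0072 y 0.0163
354 278 s 0.0860 n 0.0046 y 0.0216
343 287 s 0.0827 n 0.0064 y -0.0206
345 287 s 0.0857 n 0.0047 y -0.0172
347 287 s 0.0860 n 0.0005 y -0.0108
```

```bash
cat >> h.py <<'E'
C15=np.radians(15)
def pusher(r,h,pitch=None):
    # r: rear edge path coord (neg: on landing, pos: along deck); returns ramp pos of TCP, tilt
    if pitch is None:
        if r>=0: pitch=C15
        elif r<=-.1: pitch=0
        else:
            f=r+.1; pitch=np.arcsin(min(1,f*np.sin(C15)/.1))
    P=np.array([r,0,.012]) if r<0 else np.array([r*np.cos(C15),0,.012+r*np.sin(C15)])
    u=np.array([np.cos(pitch),0,np.sin(pitch)]); n=np.array([-np.sin(pitch),0,np.cos(pitch)])
    return P-.0095*u+(h+.022)*n, pitch
def st():
    s,p,R=cur(); q=w2r(p); f=s["contact_force"]; c,k=np.cos(RP[2]),np.sin(RP[2])
    print("t",s["time"],"ramp mm",(q*1000).round(1),"F ramp",np.round([c*f[0]+k*f[1],-k*f[0]+c*f[1],f[2]],1)); return q
def rows(rs,h,pitch=None,y=0.):
    st(); s,p,R=cur()
    for r in rs:
        q,t=pusher(r,h,pitch); q[1]=y
        P=r2w(q); d=R.inv().apply(P-p)*1000; w=(R.inv()*target_R(-np.pi/2,t)).as_rotvec()
        print(round(r*1000,1),"d",d.round(1),"w",w.round(3))
E
python3 - <<'E'
from h import *
rows([-.128,-.125,-.122,-.119,-.116],.008)
E
```

```text
t 7.3 ramp mm [-156.    -0.4   45.7] F ramp [ 0.6  0.2 -0.3]
-128.0 d [ 3.8 18.4  0.1] w [ 0.026  0.004 -0.006]
-125.0 d [ 3.8 21.4  0.1] w [ 0.026  0.004 -0.006]
-122.0 d [ 3.8 24.4  0.2] w [ 0.026  0.004 -0.006]
-119.0 d [ 3.8 27.4  0.3] w [ 0.026  0.004 -0.006]
-116.0 d [ 3.8 30.4  0.4] w [ 0.026  0.004 -0.006]
```

Request:
arm_command(
  steps=[
    {"dx": 3,"dy": 8,"dz": 0,"wx": 0.026,"wy": 0.004,"wz": -0.006,"hand": 0},
    {"dx": 3.8,"dy": 16,"dz": 0,"wx": 0.026,"wy": 0.004,"wz": -0.006,"hand": 0},
    {"dx": 3.8,"dy": 20,"dz": 0,"wx": 0.026,"wy": 0.004,"wz": -0.006,"hand": 0},
    {"dx": 3.8,"dy": 23,"dz": 0,"wx": 0.026,"wy": 0.004,"wz": -0.006,"hand": 0},
    {"dx": 3.8,"dy": 26,"dz": 0,"wx": 0.026,"wy": 0.004,"wz": -0.006,"hand": 0},
  ],
)

```text
time: 7.8
eef_pos: [0.4407, -0.0794, 0.0424]
ee_rot: [0.52, 0.478, 0.521, -0.479]
contact_force: [-3.0, -0.5, 0.4]
width: 0.0008
```

Run:
```python
from h import *
rows([-.118,-.115,-.112,-.109,-.106],.008)
d=snap("wrist",8); crop(d,160,0,480,240,"c8")
```

```text
t 7.8 ramp mm [-130.7    0.8   42.4] F ramp [-3.  -0.2  0.4]
-118.0 d [0.4 3.2 0.8] w [ 0.    -0.001  0.002]
-115.0 d [0.4 6.2 0.8] w [ 0.    -0.001  0.002]
-112.0 d [0.4 9.2 0.8] w [ 0.    -0.001  0.002]
-109.0 d [ 0.4 12.2  0.8] w [ 0.    -0.001  0.002]
-106.0 d [ 0.4 15.2  0.8] w [ 0.    -0.001  0.002]
```

View pics/c8.png

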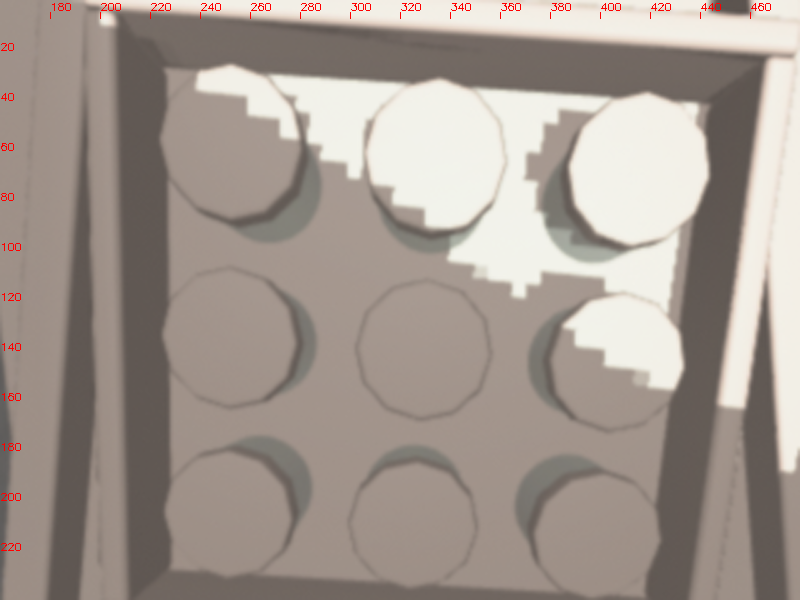

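Contact with about 3 N of force, where predicted. Pushing on along the landing.

Request:
arm_command(
  steps=[
    {"dx": 0.4,"dy": 3,"dz": 0.5,"wx": 0,"wy": 0,"wz": 0,"hand": 0},
    {"dx": 0.4,"dy": 6,"dz": 0.8,"wx": 0,"wy": 0,"wz": 0,"hand": 0},
    {"dx": 0.4,"dy": 9,"dz": 0.8,"wx": 0,"wy": 0,"wz": 0,"hand": 0},
    {"dx": 0.4,"dy": 12,"dz": 0.8,"wx": 0,"wy": 0,"wz": 0,"hand": 0},
    {"dx": 0.4,"dy": 15,"dz": 0.8,"wx": 0,"wy": 0,"wz": 0,"hand": 0},
  ],
)

```text
time: 8.35
eef_pos: [0.4567, -0.0791, 0.0418]
ee_rot: [0.52, 0.478, 0.521, -0.479]
contact_force: [-1.6, 0.2, 1.4]
width: 0.0005
```

Run:
```python
from h import *
rows([-.103,-.100,-.096,-.092,-.088],.008)
```

```text
t 8.35 ramp mm [-114.8   -0.3   41.8] F ramp [-1.6  0.4  1.4]
-103.0 d [-0.2  2.3 -0.3] w [ 0.    -0.001  0.001]
-100.0 d [-0.2  5.3 -0.3] w [ 0.    -0.001  0.001]
-96.0 d [-0.1  9.  -0.3] w [ 0.    -0.001  0.011]
-92.0 d [-0.  12.6 -0.3] w [ 0.    -0.001  0.022]
-88.0 d [ 0.1 16.3 -0.3] w [ 0.    -0.001  0.032]
```

Request:
arm_command(
  steps=[
    {"dx": -0.2,"dy": 2.5,"dz": -0.3,"wx": 0,"wy": 0,"wz": 0,"hand": 0},
    {"dx": -0.2,"dy": 5.5,"dz": -0.3,"wx": 0,"wy": 0,"wz": 0,"hand": 0},
    {"dx": -0.1,"dy": 9,"dz": -0.3,"wx": 0,"wy": 0,"wz": 0.01,"hand": 0},
    {"dx": 0,"dy": 12.6,"dz": -0.3,"wx": 0,"wy": 0,"wz": 0.022,"hand": 0},
    {"dx": 0,"dy": 16.3,"dz": -0.3,"wx": 0,"wy": 0,"wz": 0.032,"hand": 0},
  ],
)

```text
time: 8.85
eef_pos: [0.4729, -0.0773, 0.0417]
ee_rot: [0.528, 0.487, 0.513, -0.47]
contact_force: [-2.5, -0.1, -1.1]
width: 0.0006
```

Run:
```python
from h import *
rows([-.085,-.081,-.077,-.073,-.069],.008)
d=snap("scene",9); crop(d,245,190,445,340,"c9")
```

```text
t 8.85 ramp mm [-98.5   0.1  41.7] F ramp [-2.5  0.1 -1.1]
-85.0 d [0.1 2.8 0.1] w [-0.    -0.001  0.007]
-81.0 d [0.4 6.5 0.1] w [-0.    -0.001  0.018]
-77.0 d [ 0.6 10.2  0.1] w [-0.    -0.001  0.028]
-73.0 d [ 0.8 13.9  0.1] w [-0.    -0.001  0.038]
-69.0 d [ 1.1 17.6  0.1] w [-0.    -0.001  0.049]
```

View pics/c9.png

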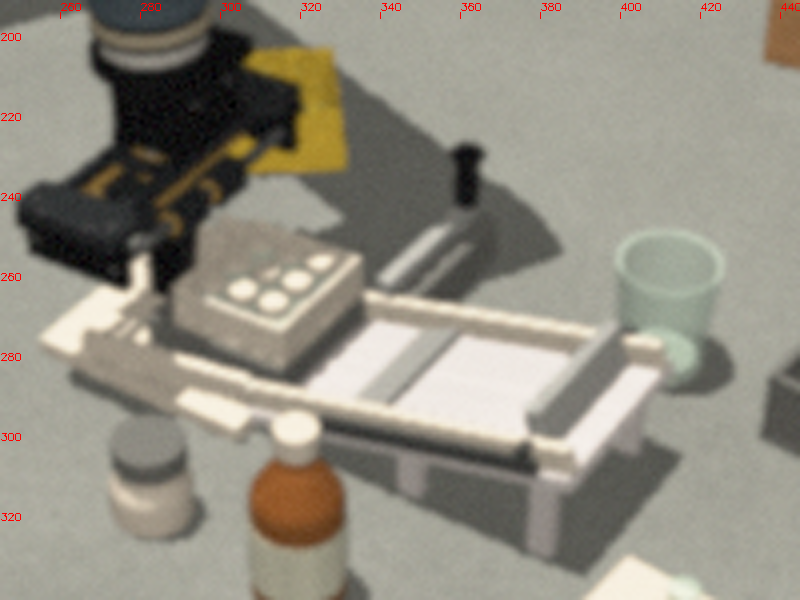

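Run:
```python
from h import *
W=world(load("scene",9))
for u,v in((319,297),(319,310),(318,325)): print(w2r(W[v,u]))
Wb=world(load("side",5))
for u,v in((317,205),(317,215)): print(w2r(Wb[v,u]))
```

```text
[ 0.10223822 -0.15065012  0.11824458]
[ 0.10904383 -0.16105114  0.09371491]
[ 0.11349256 -0.17183717  0.06215093]
[ 0.08951611 -0.14111665  0.10270816]
[ 0.08362613 -0.13074143  0.07694456]
```

The bottle's near side is at ramp y ≈ -124 mm and the gripper reaches only to -95, so it clears. Continuing.

Request:
arm_command(
  steps=[
    {"dx": 0,"dy": 3.5,"dz": 0.1,"wx": 0,"wy": 0,"wz": 0.008,"hand": 0},
    {"dx": 0.4,"dy": 7,"dz": 0.1,"wx": 0,"wy": 0,"wz": 0.018,"hand": 0},
    {"dx": 0.6,"dy": 10.5,"dz": 0.1,"wx": 0,"wy": 0,"wz": 0.028,"hand": 0},
    {"dx": 0.8,"dy": 14,"dz": 0.1,"wx": 0,"wy": 0,"wz": 0.038,"hand": 0},
    {"dx": 1.1,"dy": 17.6,"dz": 0.1,"wx": 0,"wy": 0,"wz": 0.049,"hand": 0},
  ],
)

```text
time: 9.4
eef_pos: [0.4915, -0.0761, 0.0412]
ee_rot: [0.54, 0.5, 0.5, -0.457]
contact_force: [-1.9, 0.1, -0.3]
width: 0.0005
```

Run:
```python
from h import *
rows([-.065,-.061,-.057,-.053,-.049],.008)
```

```text
t 9.4 ramp mm [-79.8  -0.2  41.2] F ramp [-1.9  0.2 -0.3]
-65.0 d [ 0.4  2.6 -0.2] w [-0.    -0.     0.008]
-61.0 d [ 0.9  6.3 -0.2] w [-0.    -0.     0.018]
-57.0 d [ 1.3 10.  -0.2] w [-0.    -0.     0.029]
-53.0 d [ 1.7 13.6 -0.2] w [-0.    -0.     0.039]
-49.0 d [ 2.2 17.3 -0.2] w [-0.   -0.    0.05]
```

Request:
arm_command(
  steps=[
    {"dx": 0.4,"dy": 3.3,"dz": -0.2,"wx": 0,"wy": 0,"wz": 0.008,"hand": 0},
    {"dx": 0.9,"dy": 6.8,"dz": -0.2,"wx": 0,"wy": 0,"wz": 0.018,"hand": 0},
    {"dx": 1.3,"dy": 10.2,"dz": -0.2,"wx": 0,"wy": 0,"wz": 0.029,"hand": 0},
    {"dx": 1.7,"dy": 13.7,"dz": -0.2,"wx": 0,"wy": 0,"wz": 0.039,"hand": 0},
    {"dx": 2.2,"dy": 17.3,"dz": -0.2,"wx": 0,"wy": 0,"wz": 0.05,"hand": 0},
  ],
)

```text
time: 9.9
eef_pos: [0.5092, -0.0745, 0.0404]
ee_rot: [0.551, 0.512, 0.487, -0.443]
contact_force: [-2.1, 0.6, -0.2]
width: 0.0005
```

Run:
```python
from h import *
rows([-.045,-.041,-.037,-.033,-.029],.008)
```

```text
t 9.9 ramp mm [-62.1  -0.1  40.4] F ramp [-2.   0.8 -0.2]
-45.0 d [ 0.6  3.3 -0.1] w [-0.    -0.     0.009]
-41.0 d [ 1.2  7.  -0.1] w [-0.   -0.    0.02]
-37.0 d [ 1.8 10.6 -0.1] w [-0.   -0.    0.03]
-33.0 d [ 2.5 14.3 -0.1] w [-0.    -0.     0.041]
-29.0 d [ 3.1 18.  -0.1] w [-0.    -0.     0.051]
```

Request:
arm_command(
  steps=[
    {"dx": 0.6,"dy": 3.3,"dz": -0.1,"wx": 0,"wy": 0,"wz": 0.009,"hand": 0},
    {"dx": 1.1,"dy": 6.3,"dz": -0.1,"wx": 0,"wy": 0,"wz": 0.018,"hand": 0},
    {"dx": 1.6,"dy": 9.3,"dz": -0.1,"wx": 0,"wy": 0,"wz": 0.026,"hand": 0},
    {"dx": 2.1,"dy": 12.2,"dz": -0.1,"wx": 0,"wy": 0,"wz": 0.035,"hand": 0},
    {"dx": 2.6,"dy": 15,"dz": -0.1,"wx": 0,"wy": 0,"wz": 0.043,"hand": 0},
  ],
)

```text
time: 10.4
eef_pos: [0.5246, -0.0731, 0.0397]
ee_rot: [0.561, 0.523, 0.476, -0.431]
contact_force: [-3.3, -1.0, -2.4]
width: 0.0007
```

Run:
```python
from h import *
rows([-.029,-.026,-.023,-.020,-.017],.008)
```

```text
t 10.4 ramp mm [-46.5   0.   39.7] F ramp [-3.4 -0.8 -2.4]
-29.0 d [0.5 2.7 0. ] w [-0.    -0.     0.007]
-26.0 d [1.1 5.4 0. ] w [-0.    -0.     0.015]
-23.0 d [1.7 8.1 0. ] w [-0.    -0.     0.023]
-20.0 d [ 2.3 10.8  0. ] w [-0.    -0.     0.031]
-17.0 d [ 2.9 13.5  0. ] w [-0.    -0.     0.039]
```

Request:
arm_command(
  steps=[
    {"dx": 0.5,"dy": 2.7,"dz": 0,"wx": 0,"wy": 0,"wz": 0.007,"hand": 0},
    {"dx": 1.1,"dy": 5.4,"dz": 0,"wx": 0,"wy": 0,"wz": 0.015,"hand": 0},
    {"dx": 1.7,"dy": 8.1,"dz": 0,"wx": 0,"wy": 0,"wz": 0.023,"hand": 0},
    {"dx": 2.3,"dy": 10.8,"dz": 0,"wx": 0,"wy": 0,"wz": 0.031,"hand": 0},
    {"dx": 2.9,"dy": 13.5,"dz": 0,"wx": 0,"wy": 0,"wz": 0.039,"hand": 0},
  ],
)

```text
time: 10.9
eef_pos: [0.539, -0.072, 0.0394]
ee_rot: [0.569, 0.532, 0.465, -0.419]
contact_force: [-1.5, -0.5, -2.0]
width: 0.0003
```

Run:
```python
from h import *
rows([-.014,-.011,-.008,-.005,-.002],.008)
d=snap("side",10); crop(d,225,170,405,305,"c10")
```

```text
t 10.9 ramp mm [-32.1  -0.1  39.4] F ramp [-1.5 -0.4 -2. ]
-14.0 d [ 0.7  2.  -0.1] w [-0.     0.     0.007]
-11.0 d [ 1.5  4.7 -0.1] w [-0.     0.     0.014]
-8.0 d [ 2.2  7.4 -0.1] w [-0.     0.     0.022]
-5.0 d [ 2.9 10.1 -0.1] w [-0.    0.    0.03]
-2.0 d [ 3.6 12.8 -0.1] w [-0.     0.     0.038]
```

View pics/c10.png

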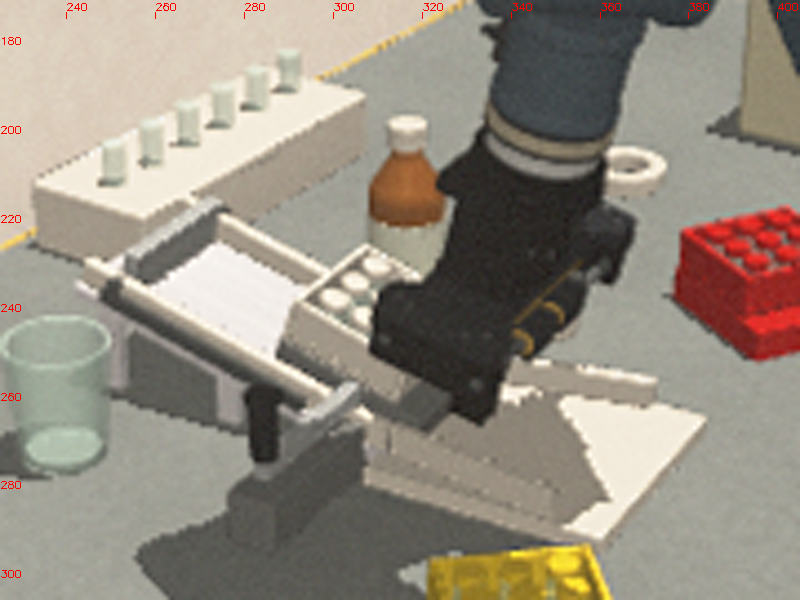

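Request:
arm_command(
  steps=[
    {"dx": 0.7,"dy": 2.5,"dz": -0.1,"wx": 0,"wy": 0,"wz": 0.007,"hand": 0},
    {"dx": 1.5,"dy": 5,"dz": -0.1,"wx": 0,"wy": 0,"wz": 0.014,"hand": 0},
    {"dx": 2.2,"dy": 7.5,"dz": -0.1,"wx": 0,"wy": 0,"wz": 0.022,"hand": 0},
    {"dx": 2.9,"dy": 10.1,"dz": -0.1,"wx": 0,"wy": 0,"wz": 0.03,"hand": 0},
    {"dx": 3.4,"dy": 12.8,"dz": -0.1,"wx": 0,"wy": 0,"wz": 0.038,"hand": 0},
  ],
)

```text
time: 11.45
eef_pos: [0.5521, -0.0707, 0.0388]
ee_rot: [0.577, 0.541, 0.455, -0.408]
contact_force: [-4.7, -1.2, 1.4]
width: 0.0006
```

Run:
```python
from h import *
rows([.001,.004,.007,.010,.013],.009)
```

```text
t 11.45 ramp mm [-19.    0.1  38.8] F ramp [-4.8 -0.8  1.4]
1.0 d [-0.2  2.9  0.1] w [-0.    -0.     0.006]
4.0 d [-0.2  5.9  0.1] w [-0.    -0.     0.006]
7.0 d [-0.3  8.9  0.1] w [-0.    -0.     0.006]
10.0 d [-0.3 11.9  0.1] w [-0.    -0.     0.006]
13.0 d [-0.3 14.9  0.1] w [-0.    -0.     0.006]
```

Request:
arm_command(
  steps=[
    {"dx": -0.2,"dy": 2.6,"dz": 0.1,"wx": 0,"wy": 0,"wz": 0.006,"hand": 0},
    {"dx": -0.2,"dy": 5.2,"dz": 0.1,"wx": 0,"wy": 0,"wz": 0.006,"hand": 0},
    {"dx": -0.3,"dy": 7.8,"dz": 0.1,"wx": 0,"wy": 0,"wz": 0.006,"hand": 0},
    {"dx": -0.3,"dy": 10.4,"dz": 0.1,"wx": 0,"wy": 0,"wz": 0.006,"hand": 0},
    {"dx": -0.3,"dy": 13,"dz": 0.1,"wx": 0,"wy": 0,"wz": 0.006,"hand": 0},
  ],
)

```text
time: 11.95
eef_pos: [0.5648, -0.0697, 0.0424]
ee_rot: [0.579, 0.543, 0.454, -0.406]
contact_force: [-2.5, -0.2, -1.7]
width: 0.001
```

Run:
```python
from h import *
rows([.014,.016,.018,.02,.022],.010)
```

```text
t 11.95 ramp mm [-6.2  0.1 42.4] F ramp [-2.5  0.  -1.7]
14.0 d [-1.   2.6  0.1] w [-0. -0. -0.]
16.0 d [-1.   4.6  0.1] w [-0. -0. -0.]
18.0 d [-1.   6.6  0.1] w [-0. -0. -0.]
20.0 d [-1.   8.6  0.1] w [-0. -0. -0.]
22.0 d [-1.  10.6  0.1] w [-0. -0. -0.]
```

Request:
arm_command(
  steps=[
    {"dx": -0.3,"dy": 2.2,"dz": 0,"wx": 0,"wy": 0,"wz": 0,"hand": 0},
    {"dx": -0.6,"dy": 4.4,"dz": 0,"wx": 0,"wy": 0,"wz": 0,"hand": 0},
    {"dx": -1,"dy": 6.6,"dz": 0,"wx": 0,"wy": 0,"wz": 0,"hand": 0},
    {"dx": -1,"dy": 8.6,"dz": 0,"wx": 0,"wy": 0,"wz": 0,"hand": 0},
    {"dx": -1,"dy": 10.6,"dz": 0,"wx": 0,"wy": 0,"wz": 0,"hand": 0},
  ],
)

```text
time: 12.45
eef_pos: [0.5747, -0.0688, 0.0462]
ee_rot: [0.578, 0.543, 0.454, -0.406]
contact_force: [-2.9, -1.1, -1.1]
width: 0.0007
```

Run:
```python
from h import *
rows([.024,.026,.028,.03,.032],.010)
d=snap("side",11); crop(d,225,170,405,305,"c11")
```

```text
t 12.45 ramp mm [ 3.8  0.1 46.2] F ramp [-3.  -0.9 -1.1]
24.0 d [0.1 2.  0.1] w [-0. -0. -0.]
26.0 d [0.1 4.  0.1] w [-0. -0. -0.]
28.0 d [0.1 6.  0.1] w [-0. -0. -0.]
30.0 d [0.1 8.  0.1] w [-0. -0. -0.]
32.0 d [ 0.1 10.   0.1] w [-0. -0. -0.]
```

View pics/c11.png

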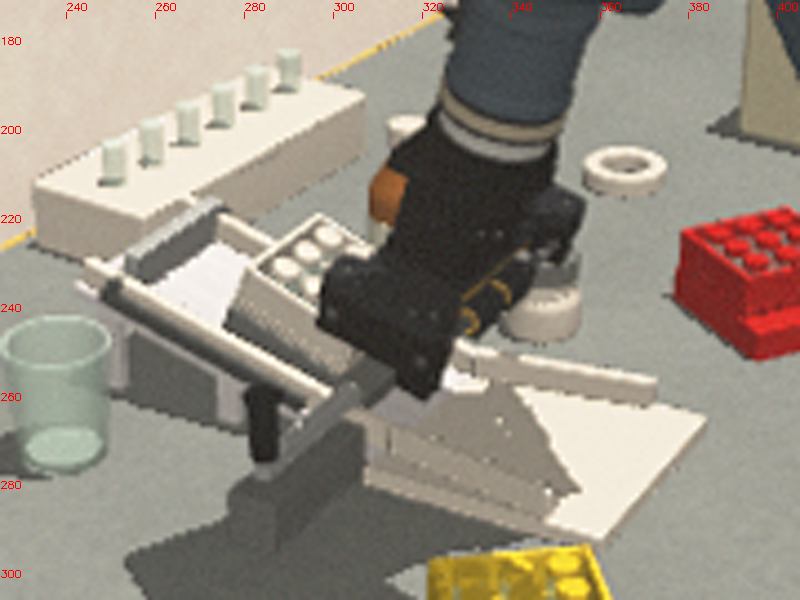

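Request:
arm_command(
  steps=[
    {"dx": 0,"dy": 2,"dz": 0,"wx": 0,"wy": 0,"wz": 0,"hand": 0},
    {"dx": 0,"dy": 4,"dz": 0,"wx": 0,"wy": 0,"wz": 0,"hand": 0},
    {"dx": 0,"dy": 6,"dz": 0,"wx": 0,"wy": 0,"wz": 0,"hand": 0},
    {"dx": 0,"dy": 8,"dz": 0,"wx": 0,"wy": 0,"wz": 0,"hand": 0},
    {"dx": 0,"dy": 10,"dz": 0,"wx": 0,"wy": 0,"wz": 0,"hand": 0},
  ],
)

```text
time: 13.0
eef_pos: [0.5848, -0.068, 0.0489]
ee_rot: [0.579, 0.543, 0.454, -0.406]
contact_force: [-4.5, -1.7, 0.1]
width: 0.0002
```

Run:
```python
from h import *
rows([.034,.036,.038,.04,.042],.010)
```

```text
t 13.0 ramp mm [13.8  0.1 48.9] F ramp [-4.7 -1.4  0.1]
34.0 d [0.1 1.6 0.1] w [ 0. -0. -0.]
36.0 d [0.1 3.6 0.1] w [ 0. -0. -0.]
38.0 d [0.1 5.6 0.1] w [ 0. -0. -0.]
40.0 d [0.1 7.6 0.1] w [ 0. -0. -0.]
42.0 d [0.1 9.6 0.1] w [ 0. -0. -0.]
```

Request:
arm_command(
  steps=[
    {"dx": 0,"dy": 2,"dz": 0,"wx": 0,"wy": 0,"wz": 0,"hand": 0},
    {"dx": 0,"dy": 4,"dz": 0,"wx": 0,"wy": 0,"wz": 0,"hand": 0},
    {"dx": 0,"dy": 6,"dz": 0,"wx": 0,"wy": 0,"wz": 0,"hand": 0},
    {"dx": 0,"dy": 8,"dz": 0,"wx": 0,"wy": 0,"wz": 0,"hand": 0},
    {"dx": 0,"dy": 10,"dz": 0,"wx": 0,"wy": 0,"wz": 0,"hand": 0},
  ],
)

```text
time: 13.5
eef_pos: [0.5957, -0.0676, 0.052]
ee_rot: [0.579, 0.543, 0.453, -0.406]
contact_force: [-1.9, -0.3, -1.2]
width: 0.0004
```

Run:
```python
from h import *
rows([.044,.046,.048,.05,.052],.010)
d=snap("side",12); crop(d,225,170,405,305,"c12")
```

```text
t 13.5 ramp mm [24.7 -0.4 52. ] F ramp [-2.  -0.1 -1.2]
44.0 d [ 0.2  0.3 -0.4] w [-0.     0.001 -0.003]
46.0 d [ 0.2  2.3 -0.4] w [-0.     0.001 -0.003]
48.0 d [ 0.2  4.3 -0.4] w [-0.     0.001 -0.003]
50.0 d [ 0.2  6.3 -0.4] w [-0.     0.001 -0.003]
52.0 d [ 0.2  8.3 -0.4] w [-0.     0.001 -0.003]
```

View pics/c12.png

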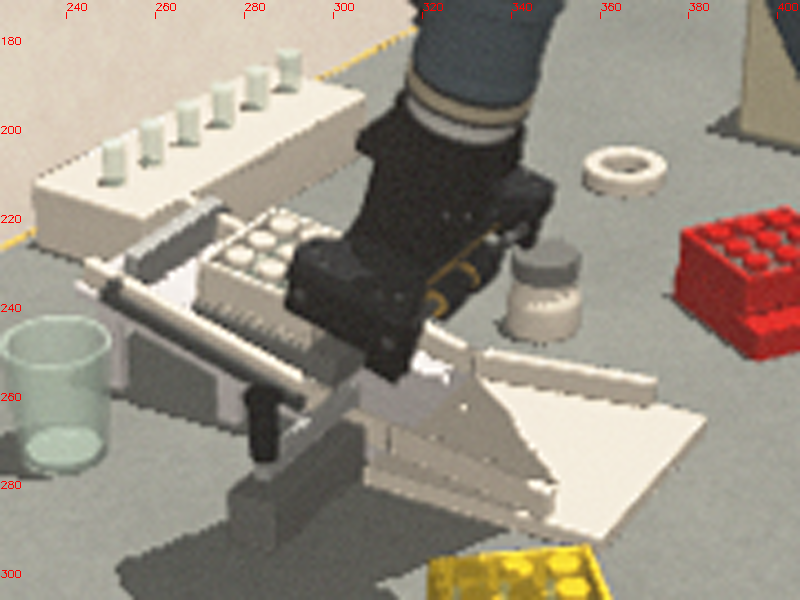

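Tote has tipped over the lip, nose down. Continuing gently.

Request:
arm_command(
  steps=[
    {"dx": 0.2,"dy": 2,"dz": -0.4,"wx": 0,"wy": 0,"wz": 0,"hand": 0},
    {"dx": 0.2,"dy": 4,"dz": -0.4,"wx": 0,"wy": 0,"wz": 0,"hand": 0},
    {"dx": 0.2,"dy": 6,"dz": -0.4,"wx": 0,"wy": 0,"wz": 0,"hand": 0},
    {"dx": 0.2,"dy": 8,"dz": -0.4,"wx": 0,"wy": 0,"wz": 0,"hand": 0},
    {"dx": 0.2,"dy": 10,"dz": -0.4,"wx": 0,"wy": 0,"wz": 0,"hand": 0},
  ],
)

```text
time: 14.05
eef_pos: [0.6059, -0.0663, 0.0545]
ee_rot: [0.579, 0.543, 0.453, -0.406]
contact_force: [-2.7, -0.1, -0.6]
width: 0.001
```

Run:
```python
from h import *
rows([.054,.056,.058,.06,.062],.010)
```

```text
t 14.05 ramp mm [35.  -0.1 54.5] F ramp [-2.7  0.1 -0.6]
54.0 d [-0.  -0.3 -0.1] w [ 0.     0.001 -0.003]
56.0 d [-0.   1.7 -0.1] w [ 0.     0.001 -0.003]
58.0 d [-0.   3.7 -0.1] w [ 0.     0.001 -0.003]
60.0 d [-0.   5.7 -0.1] w [ 0.     0.001 -0.003]
62.0 d [-0.   7.7 -0.1] w [ 0.     0.001 -0.003]
```

Request:
arm_command(
  steps=[
    {"dx": 0,"dy": 2,"dz": -0.1,"wx": 0,"wy": 0,"wz": 0,"hand": 0},
    {"dx": 0,"dy": 4,"dz": -0.1,"wx": 0,"wy": 0,"wz": 0,"hand": 0},
    {"dx": 0,"dy": 6,"dz": -0.1,"wx": 0,"wy": 0,"wz": 0,"hand": 0},
    {"dx": 0,"dy": 8,"dz": -0.1,"wx": 0,"wy": 0,"wz": 0,"hand": 0},
    {"dx": 0,"dy": 10,"dz": -0.1,"wx": 0,"wy": 0,"wz": 0,"hand": 0},
  ],
)

```text
time: 14.55
eef_pos: [0.6156, -0.0654, 0.0571]
ee_rot: [0.579, 0.543, 0.453, -0.406]
contact_force: [-2.4, -1.0, -0.7]
width: 0.0003
```

Run:
```python
from h import *
rows([.064,.066,.068,.07,.072],.0105)
```

```text
t 14.55 ramp mm [44.8 -0.  57.1] F ramp [-2.5 -0.8 -0.7]
64.0 d [-0.5 -0.4 -0. ] w [ 0.     0.001 -0.003]
66.0 d [-0.5  1.6 -0. ] w [ 0.     0.001 -0.003]
68.0 d [-0.5  3.6 -0. ] w [ 0.     0.001 -0.003]
70.0 d [-0.5  5.6 -0. ] w [ 0.     0.001 -0.003]
72.0 d [-0.5  7.6 -0. ] w [ 0.     0.001 -0.003]
```

Request:
arm_command(
  steps=[
    {"dx": -0.2,"dy": 2,"dz": 0,"wx": 0,"wy": 0,"wz": 0,"hand": 0},
    {"dx": -0.5,"dy": 4,"dz": 0,"wx": 0,"wy": 0,"wz": 0,"hand": 0},
    {"dx": -0.5,"dy": 6,"dz": 0,"wx": 0,"wy": 0,"wz": 0,"hand": 0},
    {"dx": -0.5,"dy": 8,"dz": 0,"wx": 0,"wy": 0,"wz": 0,"hand": 0},
    {"dx": -0.5,"dy": 10,"dz": 0,"wx": 0,"wy": 0,"wz": 0,"hand": 0},
  ],
)

```text
time: 15.05
eef_pos: [0.6252, -0.0646, 0.0602]
ee_rot: [0.579, 0.543, 0.453, -0.406]
contact_force: [-2.4, -0.3, -1.0]
width: 0.0006
```

Run:
```python
from h import *
rows([.075,.076,.077,.078,.079],.0105)
d=snap("side",13); crop(d,225,170,405,305,"c13")
```

```text
t 15.05 ramp mm [54.4  0.1 60.2] F ramp [-2.4 -0.1 -1. ]
75.0 d [0.  0.5 0.1] w [ 0.     0.001 -0.003]
76.0 d [0.  1.5 0.1] w [ 0.     0.001 -0.003]
77.0 d [0.  2.5 0.1] w [ 0.     0.001 -0.003]
78.0 d [0.  3.5 0.1] w [ 0.     0.001 -0.003]
79.0 d [0.  4.5 0.1] w [ 0.     0.001 -0.003]
```

View pics/c13.png

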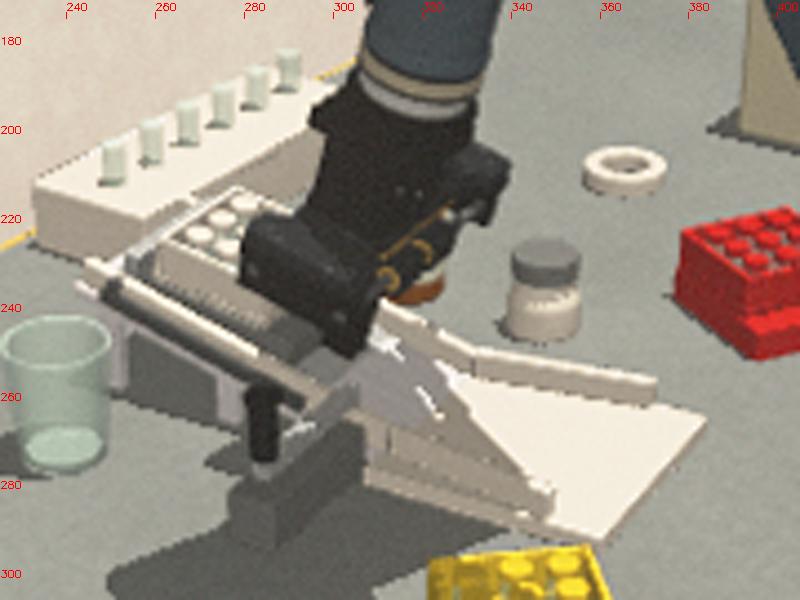

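Now 1 mm rows, watching for the stop.

Request:
arm_command(
  steps=[
    {"dx": 0,"dy": 1.3,"dz": 0,"wx": 0,"wy": 0,"wz": 0,"hand": 0},
    {"dx": 0,"dy": 2.6,"dz": 0,"wx": 0,"wy": 0,"wz": 0,"hand": 0},
    {"dx": 0,"dy": 3.9,"dz": 0,"wx": 0,"wy": 0,"wz": 0,"hand": 0},
    {"dx": 0,"dy": 5.2,"dz": 0,"wx": 0,"wy": 0,"wz": 0,"hand": 0},
    {"dx": 0,"dy": 6.5,"dz": 0,"wx": 0,"wy": 0,"wz": 0,"hand": 0},
  ],
)

```text
time: 15.6
eef_pos: [0.632, -0.0641, 0.0621]
ee_rot: [0.58, 0.543, 0.452, -0.406]
contact_force: [-2.3, -0.1, -1.0]
width: 0.0003
```

Run:
```python
from h import *
rows([.082,.083,.084,.085,.086],.0105)
```

```text
t 15.6 ramp mm [61.2 -0.1 62.1] F ramp [-2.3  0.1 -1. ]
82.0 d [ 0.1  0.4 -0.1] w [ 0.     0.001 -0.004]
83.0 d [ 0.1  1.4 -0.1] w [ 0.     0.001 -0.004]
84.0 d [ 0.1  2.4 -0.1] w [ 0.     0.001 -0.004]
85.0 d [ 0.1  3.4 -0.1] w [ 0.     0.001 -0.004]
86.0 d [ 0.1  4.4 -0.1] w [ 0.     0.001 -0.004]
```

Request:
arm_command(
  steps=[
    {"dx": 0,"dy": 1,"dz": 0,"wx": 0,"wy": 0,"wz": 0,"hand": 0},
    {"dx": 0,"dy": 2,"dz": 0,"wx": 0,"wy": 0,"wz": 0,"hand": 0},
    {"dx": 0,"dy": 3,"dz": 0,"wx": 0,"wy": 0,"wz": 0,"hand": 0},
  ],
)

```text
time: 15.9
eef_pos: [0.6348, -0.0639, 0.0629]
ee_rot: [0.58, 0.543, 0.452, -0.406]
contact_force: [-2.8, -0.4, -0.5]
width: 0.0008
```

Request:
arm_command(
  steps=[
    {"dx": 0,"dy": 0.8,"dz": 0,"wx": 0,"wy": 0,"wz": 0,"hand": 0},
    {"dx": 0,"dy": 1.6,"dz": 0,"wx": 0,"wy": 0,"wz": 0,"hand": 0},
  ],
)

```text
time: 16.1
eef_pos: [0.6363, -0.0637, 0.0634]
ee_rot: [0.579, 0.543, 0.453, -0.406]
contact_force: [-2.8, -1.3, -0.6]
width: 0.0006
```

Run:
```python
from h import *
rows([.087,.088],.0105)
d=snap("side",14); crop(d,225,170,405,305,"c14")
d=snap("scene",14); crop(d,245,190,445,340,"c14b")
```

```text
t 16.1 ramp mm [65.5 -0.  63.4] F ramp [-2.9 -1.1 -0.6]
87.0 d [ 0.2  0.9 -0. ] w [ 0.     0.001 -0.003]
88.0 d [ 0.2  1.9 -0. ] w [ 0.     0.001 -0.003]
```

View pics/c14b.png

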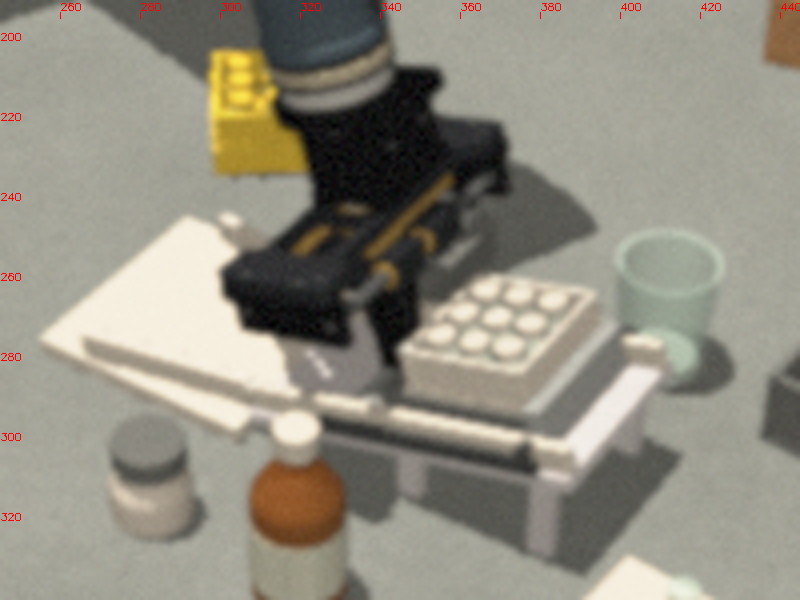

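Close to the stop at about (395,270). Rear is at about 86 mm; still no rise in force, so I'll go on in 0.7 mm rows.

Request:
arm_command(
  steps=[
    {"dx": 0,"dy": 0.8,"dz": 0,"wx": 0,"wy": 0,"wz": 0,"hand": 0},
    {"dx": 0,"dy": 1.6,"dz": 0,"wx": 0,"wy": 0,"wz": 0,"hand": 0},
  ],
)

```text
time: 16.4
eef_pos: [0.6369, -0.0633, 0.0635]
ee_rot: [0.579, 0.542, 0.453, -0.406]
contact_force: [-6.6, -0.3, 0.3]
width: 0.0002
```

Run:
```python
from h import *
st()
```

```text
t 16.4 ramp mm [66.1  0.3 63.5] F ramp [-6.6  0.2  0.3]
```

Request:
arm_command(
  steps=[
    {"dx": 0,"dy": 0.7,"dz": 0,"wx": 0,"wy": 0,"wz": 0,"hand": 0},
    {"dx": 0,"dy": 1.4,"dz": 0,"wx": 0,"wy": 0,"wz": 0,"hand": 0},
  ],
)

```text
time: 16.6
eef_pos: [0.6369, -0.0633, 0.0635]
ee_rot: [0.578, 0.542, 0.454, -0.407]
contact_force: [-6.9, -2.8, 0.7]
width: 0.0005
```

Stop felt: the position has stalled and force is 7 N. I'll draw back along the deck to let the rear drop.

Request:
arm_command(
  steps=[
    {"dx": 0,"dy": -2,"dz": 0,"wx": 0,"wy": 0,"wz": 0,"hand": 0},
    {"dx": 0,"dy": -6,"dz": 0,"wx": 0,"wy": 0,"wz": 0,"hand": 0},
    {"dx": -3,"dy": -14,"dz": 0,"wx": 0,"wy": 0,"wz": 0,"hand": 0},
    {"dx": -8,"dy": -25,"dz": 0,"wx": 0,"wy": 0,"wz": 0,"hand": 0},
    {"dx": -14,"dy": -40,"dz": 0,"wx": 0,"wy": 0,"wz": 0,"hand": 0},
  ],
)

```text
time: 17.1
eef_pos: [0.5946, -0.067, 0.0672]
ee_rot: [0.579, 0.542, 0.454, -0.406]
contact_force: [-0.4, -0.2, 0.2]
width: 0.0004
```

Run:
```python
from h import *
st()
d=snap("wrist",15); cv2.imwrite("pics/wrist15.png",d["frame"][:,:,::-1])
d=snap("scene",15); crop(d,305,230,425,320,"c15b")
d=snap("side",15); crop(d,225,180,345,270,"c15")
```

```text
t 17.1 ramp mm [23.7  0.2 67.2] F ramp [-0.4 -0.1  0.2]
```

View pics/c15.png

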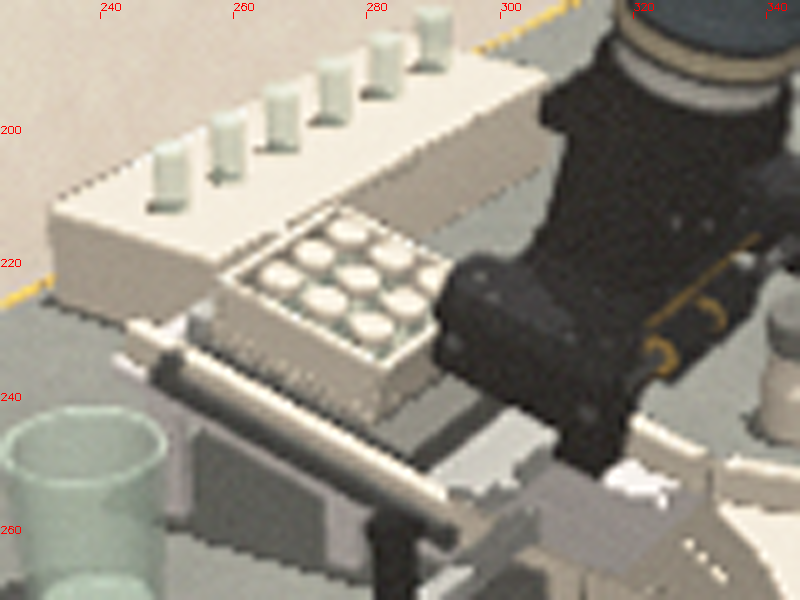

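View pics/c15b.png

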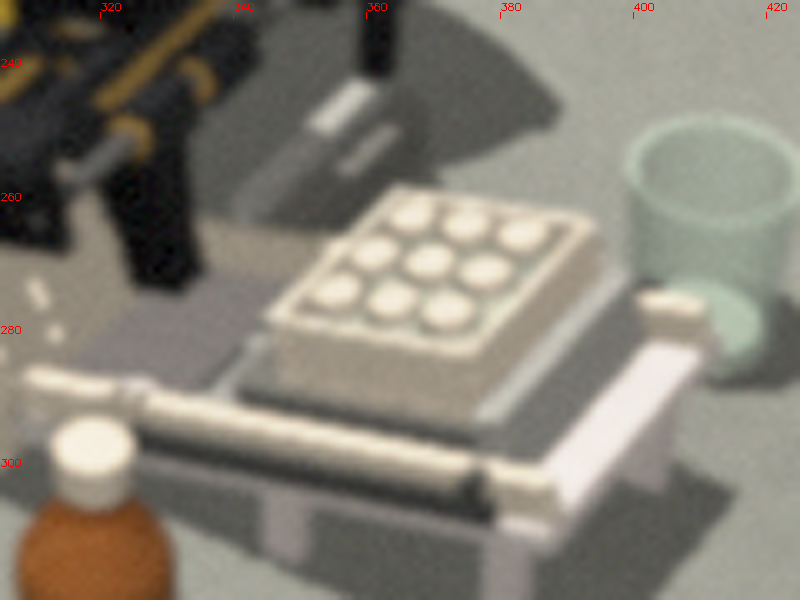

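View pics/wrist15.png

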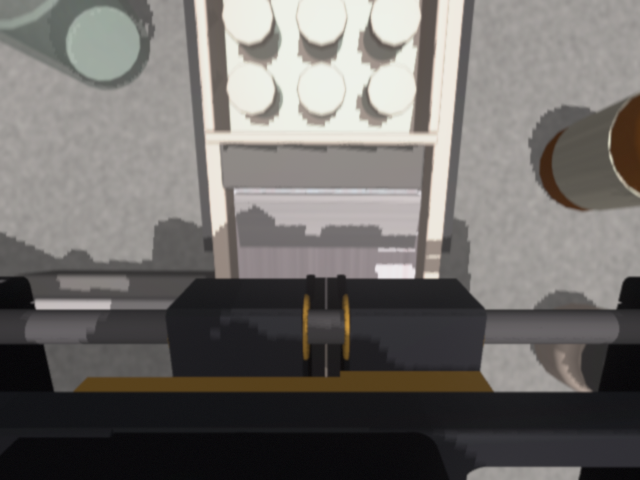

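The tote appears seated behind the lip. I'll retreat up and back, then measure its height and tilt.

Request:
arm_command(
  steps=[
    {"dx": -40,"dy": -10,"dz": 0,"wx": 0,"wy": 0,"wz": 0,"hand": 0},
    {"dx": -80,"dy": -20,"dz": 0,"wx": 0,"wy": 0,"wz": 0,"hand": 0},
    {"dx": -120,"dy": -30,"dz": 0,"wx": 0,"wy": 0,"wz": 0,"hand": 0},
    {"dx": -140,"dy": -40,"dz": 0,"wx": 0,"wy": 0,"wz": 0,"hand": 0},
    {"dx": -140,"dy": -40,"dz": 0,"wx": 0,"wy": 0,"wz": 0,"hand": 0},
  ],
)

```text
time: 17.75
eef_pos: [0.5197, -0.0736, 0.1948]
ee_rot: [0.579, 0.543, 0.452, -0.407]
contact_force: [-1.2, -0.0, 0.4]
width: 0.0003
```

Run:
```python
from h import *
st()
c,k=np.cos(C15),np.sin(C15)
for n in("scene","side","wrist"):
    d=snap(n,16)
    cv2.imwrite(f"pics/{n}16.png",d["frame"][:,:,::-1])
    W=world(d).reshape(-1,3); W=W[np.isfinite(W[:,0])&(abs(W[:,0]-.65)<.2)&(abs(W[:,1])<.2)]
    Q=np.array([w2r(w) for w in W]); z=Q[:,2]-.012; s=Q[:,0]*c+z*k; h=-Q[:,0]*k+z*c
    m=(abs(Q[:,1])<.035)
    for a in np.arange(.04,.2,.01):
        mm=m&(s>=a)&(s<a+.01)&(h<.07)
        if mm.sum()>5: print(n,"s %.2f n %d h med %.4f p90 %.4f"%(a,mm.sum(),np.median(h[mm]),np.percentile(h[mm],90)))
    mm=(abs(Q[:,1])<.032)&(h>.046)&(h<.065); 
    A=np.c_[s[mm],Q[mm,1],np.ones(mm.sum())]; print("top plane slope vs deck",np.linalg.lstsq(A,h[mm],rcond=None)[0], mm.sum())
    q=w2r(W[0]); 
    kk=(abs(Q[:,0]-.025)<.02)&(Q[:,1]>.12)&(Q[:,2]>.086)&(Q[:,2]<.095); print("knob y",Q[kk].mean(0) if kk.any() else None)
d=load("side",16); crop(d,225,180,345,270,"c16")
```

```text
t 17.75 ramp mm [-5.150e+01 -1.000e-01  1.948e+02] F ramp [-1.2  0.1  0.4]
scene s 0.04 n 61 h med 0.0004 p90 0.0021
scene s 0.05 n 55 h med 0.0010 p90 0.0023
scene s 0.06 n 27 h med 0.0026 p90 0.0048
scene s 0.07 n 19 h med 0.0056 p90 0.0069
scene s 0.09 n 10 h med 0.0229 p90 0.0244
scene s 0.10 n 18 h med -0.0386 p90 0.0227
scene s 0.11 n 92 h med 0.0485 p90 0.0518
scene s 0.12 n 93 h med 0.0501 p90 0.0544
scene s 0.13 n 118 h med 0.0480 p90 0.0536
scene s 0.14 n 90 h med 0.0454 p90 0.0541
scene s 0.15 n 140 h med 0.0471 p90 0.0539
scene s 0.16 n 45 h med 0.0498 p90 0.0542
scene s 0.17 n 154 h med 0.0493 p90 0.0545
scene s 0.18 n 213 h med 0.0338 p90 0.0505
scene s 0.19 n 347 h med 0.0204 p90 0.0423
top plane slope vs deck [-0.0075701   0.00243817  0.05238224] 491
knob y [0.0275011  0.14325733 0.08998309]
side s 0.04 n 37 h med 0.0031 p90 0.0045
side s 0.05 n 56 h med 0.0027 p90 0.0056
side s 0.06 n 67 h med 0.0062 p90 0.0087
side s 0.07 n 64 h med 0.0084 p90 0.0107
side s 0.08 n 102 h med 0.0160 p90 0.0255
side s 0.09 n 57 h med 0.0242 p90 0.0261
side s 0.10 n 143 h med 0.0351 p90
[... 466 characters left out ...]
8 0.14691684 0.09009549]
wrist s 0.04 n 879 h med -0.0002 p90 0.0008
wrist s 0.05 n 961 h med 0.0002 p90 0.0014
wrist s 0.06 n 977 h med 0.0026 p90 0.0041
wrist s 0.07 n 1069 h med 0.0056 p90 0.0070
wrist s 0.08 n 1189 h med 0.0066 p90 0.0218
wrist s 0.09 n 1166 h med 0.0218 p90 0.0228
wrist s 0.10 n 1852 h med 0.0230 p90 0.0496
wrist s 0.11 n 1179 h med 0.0357 p90 0.0522
wrist s 0.12 n 1672 h med 0.0523 p90 0.0537
wrist s 0.13 n 888 h med 0.0269 p90 0.0533
wrist s 0.14 n 2223 h med 0.0508 p90 0.0535
wrist s 0.15 n 939 h med 0.0520 p90 0.0536
wrist s 0.16 n 749 h med 0.0265 p90 0.0368
top plane slope vs deck [ 0.05519114 -0.00112549  0.04480802] 3958
knob y [0.02387744 0.14439863 0.08834312]
```

View pics/c16.png

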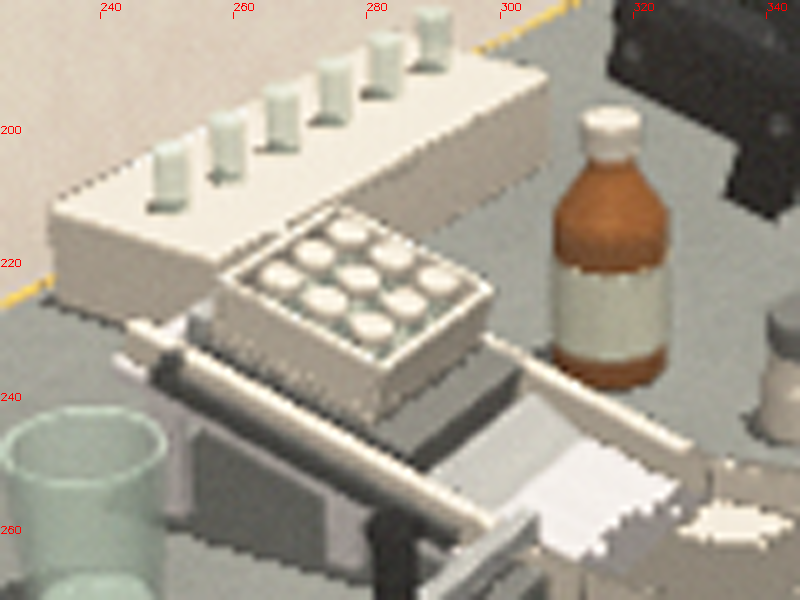

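View pics/scene16.png

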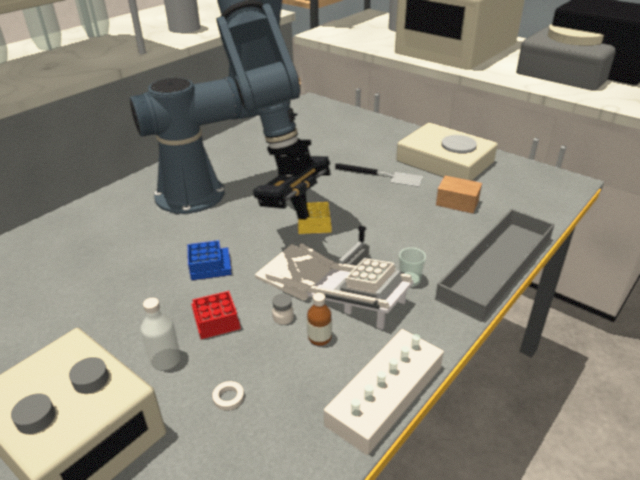

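Ledge is 22 mm and caps 53 mm above the deck, the top plane is parallel to the deck, and the knob is at y ≈ 145 mm (bolt open). Handing in.

Run:
```python
from station import bot
print(bot.job_done(), bot.get_state()["time"])
```

```text
the job is handed in; nothing more can be done
the job is handed in; nothing more can be done
```

The bolt is fully open and the tote sits flat on the deck between the lip and the end stop. I handed the job in at about 18 s of robot time.

- **Bolt:** I gripped the knob and drew the bolt to its hard stop, which took about 19 N on the knob. At the end the knob was at ramp y ≈ 143–147 mm, against 145 mm for fully drawn.
- **Push:** I pushed the tote with closed fingers low on the rear face. The readings were about 2–5 N up the ramp and over the lip. At the end stop the tote stalled at about 7 N, and I drew the fingers back so the rear edge could drop. Force was read only at the end of each move, so short peaks in between were not seen.
- **Tote:** The ledge is 22 mm and the caps about 53 mm above the deck, so the rear has dropped behind the lip.
- **Surroundings:** The last pictures show the bystanders in view where they were, and the gripper well clear, touching nothing.

Two readings disagreed:
- **Ramp direction:** My first estimate was about 0.03 rad off. I corrected it from the guides before pushing.
- **Tote tilt:** In the last check the wrist camera's plane fit gave a tilt of 0.055. It covered only part of the tray, and the two fixed cameras showed less than 0.01, so I took the tote as flat.

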